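# Finish an air outlet: shut the slide, thread the discs, set and lock the slide

## Robot

A 7-joint arm with a two-finger parallel gripper is mounted at the origin on the work surface. World frame = base frame: x ahead of the robot, y to its left, z up, the work surface at z = 0. Lengths are in mm, angles in rad, forces in N, time in s.
With the tool pointing down it reaches from about 400 to 875 mm from the base axis. Payload 4.4 kg.
Tool frame: the origin (TCP) lies midway between the tips of the shut fingers; the grasp point (between the pads) lies 19 mm behind it; z points along the fingers, y is the line along which they close (so a half turn about z gives the same grasp; the last joint's range is limited). The gripper opens to 85 mm and grips with 20 to 120 N. Pads are 22 mm wide; open, the fingers measure 114 mm over their backs; the gripper's body (76 mm by 85 mm) begins 54 mm behind the grasp point. The pads swing forward as they close: fully open they stand 13 mm farther back than shut.
Start: joints at [-1.231, 0.628, 0.038, 1.517, -0.027, 0.996, -0.02], TCP at [256.568, 597.236, 231.313] pointing down, gripper open.
Joint ranges: [-3.06, 3.06], [-0.37, 2.12], [-1.25, 1.32], [0.18, 2.47], [-1.1, 4.24], [0.23, 1.98], [-2.94, 2.94]. Speed limits (rad/s): [2.57, 2.57, 3.14, 3.14, 3.14, 3.14, 3.14].

## Interface

Orientations are given as [roll, pitch, yaw] about the fixed x, y, z axes, in that order (R = Rz(yaw) Ry(pitch) Rx(roll)).
In Python, from cell import monitor, cams, ctrl gives the robot as it stands.
- The arm moves only by the tool drive_tool, never from a script. Its argument "motion" is a list of rows, each an object with "fingers": the opening, from 0 (shut) to 1 (fully open); "linear": the shift along the tool's x, y, z in m, a list of three; "twist": the turn about the tool's z in rad. In form: [{"fingers": fingers, "linear": [x, y, z], "twist": twist}, ...]. A call has 1 to 5 rows; each row shifts and turns the commanded pose from where the row before left it, along the tool's axes as they then stand; what a row does not reach is not made up. A row lasts 1/12 s, in which the tool goes at most 41.7 mm and 7.16 degrees, less where a joint would pass 70% of its speed; a pose out of reach is approached as far as the arm can. A call with a gripper value outside its range is refused whole. The fingers move at their own pace and stop on an object; the grip force is fixed at half the most. Time passes only in rows, so rows that do not move let the fingers close. It gives the time, the measured TCP pose, the force, the opening and the grip force at its end, in the units of the state.
- monitor.read_state(): the state, without advancing time (a new reading comes with each control period).
- cams.get_image(name): name is "side" or "top"; returns a dict with "color" (384x512x3 uint8, blue, green, red), "K" (3x3 intrinsics, pixels), "k1" (the pictures are not rectified: a ray, as slopes to the right and down, at radius r is drawn at 1 + k1 r^2 times it, then the intrinsics apply), "R" (3x3) and "t" (3): a world point X has camera coordinates R X + t. Camera axes: x right, y down, z forward; pixel columns grow to the right and rows downward; lengths in mm; the calibration is good to about 2 mm. A picture is of the moment at which its call begins. There is no depth.
- ctrl.finish_job(): hands the job in; it is judged then, once.
The state is a dict: "clock": time; "qpos": joint angles; "qd": joint speeds; "tau": joint torques, N m; "eef_pos": TCP position; "tool_rot": TCP orientation; "force": force on the tool from outside, world axes, zero at the start; "torque": the same for the moment, N m; "width": finger opening in mm; "gripper_force": force on a finger pad.
Only numpy, scipy, OpenCV 4.12 (cv2) and the standard library are available. Lean on these libraries where they do the work, as an engineer would, in place of code of your own. Each camera call takes 0.05 s, during which the arm holds its last target. There are 200 camera calls.

## Task

Finish the white air outlet on the bench: first slide its shutter right across the port, past the middle click, until it clicks shut, so that nothing can fall in, and then thread every diffuser disc on the bench onto the spindle hub up, the widest at the bottom and each one above smaller than the one below. With all discs on, draw the shutter back one click to its middle stop, and only then turn both black bolt knobs clockwise to their end stops to lock it. Leave the other things on the bench where they are.

Things in the scene. Friction and masses are not known exactly. Their poses are not given: they have to be found in the camera images.
- unit: White steel air-outlet box, fixed, 200 (its x) x 300 (its y) x 45 high, yaw within 0.2 rad. Origin: centre of its underside; at zero yaw its x points away from the robot, y to the left. On top: a square port (hole at x -66..-4, y -84..-26) with the slide shutter and its guide rails (10 high, at y -14 and -96); on the +y half the spindle; along the -y edge a steel strip with two black bar knobs.
- shutter (a joint): Slide of the aluminium shutter plate (76 x 70 x 3), m; grows along the unit's -x (towards the robot). Click stops: 0 open, 0.035 middle, 0.070 shut (end of travel). A spring roller holds it at each stop and draws it in over the last 3 mm; passing a click takes about 6 N, sliding elsewhere 1 N. Starts loose between open and middle.
- shutter_tab (a point): Centre of the top edge of the shutter's upright tab, a fin 10 thick (along the unit's x), 36 wide (along its y), 26 high above the plate; top 75 above the bench. It moves with the shutter and has the unit's axes.
- spindle_foot (a point): Point on the spindle axis on top of the white collar (26 across, 51 above the bench) on which the bottom disc comes to rest; axes of the unit. The spindle is an upright steel rod 10 across.
- spindle_tip (a point): Tip of the spindle, 120 above the bench (69 above spindle_foot); the last 9 taper to a point.
- knob_near (a joint): Turn of the captive bolt knob nearer the robot, rad: starts slack at 0.1 to 0.5, grows clockwise seen from above, 1.6 = end stop (tight). Friction 0.06 N m, stays where it is left.
- knob_near_top (a point): Centre of the top of that knob, 80 above the bench. The knob is an upright bar 38 long, 12 thick, 22 high on a flange 34 across (flange top 58 above the bench). The x axis of this point lies along the bar and turns with it; at joint value 0 the bar lies along the unit's x.
- knob_far (a joint): The same for the captive bolt knob farther from the robot.
- knob_far_top (a point): Centre of the top of that knob, as for knob_near_top.
- disc_92: White diffuser disc 92 across, lying hub up on the bench, or absent (None). Plate 4 thick with a round hub on top, 24 across, up to 15 above the underside; bore 14 right through. Origin: centre of the underside, z up through the hub. Threaded discs rest hub on plate, 15 apart. 25 to 90 g.
- disc_80: White diffuser disc 80 across, lying hub up on the bench, or absent (None). Plate 4 thick with a round hub on top, 24 across, up to 15 above the underside; bore 14 right through. Origin: centre of the underside, z up through the hub. Threaded discs rest hub on plate, 15 apart. 25 to 90 g.
- disc_68: White diffuser disc 68 across, lying hub up on the bench, or absent (None). Plate 4 thick with a round hub on top, 24 across, up to 15 above the underside; bore 14 right through. Origin: centre of the underside, z up through the hub. Threaded discs rest hub on plate, 15 apart. 25 to 90 g.
- disc_56: White diffuser disc 56 across, lying hub up on the bench, or absent (None). Plate 4 thick with a round hub on top, 24 across, up to 15 above the underside; bore 14 right through. Origin: centre of the underside, z up through the hub. Threaded discs rest hub on plate, 15 apart. 25 to 90 g.
- disc_44: White diffuser disc 44 across, lying hub up on the bench, or absent (None). Plate 4 thick with a round hub on top, 24 across, up to 15 above the underside; bore 14 right through. Origin: centre of the underside, z up through the hub. Threaded discs rest hub on plate, 15 apart. 25 to 90 g.
- screw_carton: Bystander, loose: open cardboard box 120 x 90 x 50 of screws. Origin: centre of its underside.
- washer_carton: Bystander, loose: open kraft box 100 x 90 x 40 of small white plastic washers. Origin: centre of its underside.
- tape_roll: Bystander, loose: roll of brown tape, 100 across, 48 high. Origin: centre of its underside.
- driver: Bystander, loose: dark blue electric screwdriver lying on its side, 230 long, 46 high. Origin: centre of its underside.
- marker: Bystander, loose: marker pen, 135 long, 17 thick, lying. Origin: centre of its underside.
Not all that is in view belongs to the job. What is shaped like the disc_56 but blue or orange is not meant.

How it is judged (in metres and radians):
On the way, in this order (a step that is already met when the one before it is completed fails the run):
1. the shutter has clicked shut (value of joint shutter above 0.0675 m), for 0.2 s.
2. with the shutter shut, every disc is on the spindle, hub up, widest at the bottom, smallest on top (horizontal distance between each of disc_92, disc_80, disc_68, disc_56, disc_44 and spindle_foot below 0.005 m and z of each of disc_92, disc_80, disc_68, disc_56, disc_44 in the frame of spindle_foot below 0.052 m and angle between each of disc_92, disc_80, disc_68, disc_56, disc_44's own z axis and vertical below 0.12 rad and z of each of disc_80, disc_68, disc_56, disc_44 in the frame of disc_92 above 0.01 m and z of each of disc_68, disc_56, disc_44 in the frame of disc_80 above 0.01 m and z of each of disc_56, disc_44 in the frame of disc_68 above 0.01 m and z of disc_44 in the frame of disc_56 above 0.01 m and value of joint shutter above 0.0675 m), for 0.3 s.
3. the shutter is back at its middle stop, the discs still on (value of joint shutter between 0.0325 and 0.0375 m and horizontal distance between each of disc_92, disc_80, disc_68, disc_56, disc_44 and spindle_foot below 0.005 m and z of each of disc_92, disc_80, disc_68, disc_56, disc_44 in the frame of spindle_foot below 0.052 m and angle between each of disc_92, disc_80, disc_68, disc_56, disc_44's own z axis and vertical below 0.12 rad and z of each of disc_80, disc_68, disc_56, disc_44 in the frame of disc_92 above 0.01 m and z of each of disc_68, disc_56, disc_44 in the frame of disc_80 above 0.01 m and z of each of disc_56, disc_44 in the frame of disc_68 above 0.01 m and z of disc_44 in the frame of disc_56 above 0.01 m), for 0.3 s.
4. both knobs are turned to their end stops, the shutter still at its middle stop (value of joint each of knob_near, knob_far above 1.5 rad and value of joint shutter between 0.0325 and 0.0375 m), for 0.2 s.
At the end, for the whole second after the job is handed in: The shutter rests at its middle stop (0.035 within 2.5 mm), both knobs are at their end stops (1.5 rad or more), and every disc present is on the spindle (axis within 5 mm, tilt below 0.12 rad, down on the stack), hub up, wider below smaller, at rest (all of step 4 and horizontal distance between each of disc_92, disc_80, disc_68, disc_56, disc_44 and spindle_foot below 0.005 m and z of each of disc_92, disc_80, disc_68, disc_56, disc_44 in the frame of spindle_foot below 0.052 m and angle between each of disc_92, disc_80, disc_68, disc_56, disc_44's own z axis and vertical below 0.12 rad and z of each of disc_80, disc_68, disc_56, disc_44 in the frame of disc_92 above 0.01 m and z of each of disc_68, disc_56, disc_44 in the frame of disc_80 above 0.01 m and z of each of disc_56, disc_44 in the frame of disc_68 above 0.01 m and z of disc_44 in the frame of disc_56 above 0.01 m and linear speed of each of disc_92, disc_80, disc_68, disc_56, disc_44 below 0.02 m/s); the robot touches nothing.
It fails at once if another thing on the bench is pushed more than 30 mm from its place (distance of any of screw_carton, washer_carton, tape_roll, driver, marker from where it was at the start of the episode above 0.03 m).
Of disc_92, disc_80, disc_68, disc_56, disc_44 only 3 to 4 are there at a start; the rules pass over those that are not, and their reading is None.
At some moment in a run one of disc_92, disc_80, disc_68, disc_56, disc_44 may be knocked a few centimetres aside while the robot is not near it.
Once in a run the grip may slacken for a moment while it holds something.
It also fails if it takes over 200 s, if anything falls off the work surface, if the arm or the gripper's body presses on something with over 40 N, if the wrist force passes 120 N, or if a joint passes its speed limit or range.

## Working session

There is one attempt and no reset: what is moved stays moved. The work goes in short steps, Python scripts to look and compute and a tool call to move; the robot and the scene stay as the last step left them, time stands still between calls to the robot, and variables do not carry over. Pictures are saved under pics/ and viewed, at most 14 in all, crops included, and the job is handed in when it is done.

Besides the shell and the picture viewer there is one more tool, called after ">>>" as a command line: name --argument value ..., lists and objects as JSON in quotes. drive_tool: Moves the arm, as the interface text tells. Its arguments: {"type":"object","properties":{"motion":{"type":"array"}},"required":["motion"]}

```bash
ls; mkdir -p pics
python3 - <<'E'
from cell import monitor,cams
import cv2
s=monitor.read_state(); print(s)
for n in("top","side"):
    d=cams.get_image(n); cv2.imwrite(f"pics/{n}0.png",d["color"]); print(n,d["K"],d["k1"],d["R"],d["t"])
E
```

```text
pics
{'clock': 0.0, 'qpos': array([-1.23081902,  0.62932132,  0.03842962,  1.51836829, -0.02699475,
        0.99628537, -0.01996743]), 'qd': array([ 1.57900108e-04, -3.85227050e-05,  4.53075005e-04,  1.17064904e-04,
       -9.03593463e-04,  1.17387748e-03,  3.66907874e-05]), 'tau': array([ 2.56464682e-04, -5.63411021e+01,  1.22650176e+00, -1.93443596e+01,
        1.09509390e-02,  1.05923385e-02, -3.78872059e-06]), 'eef_pos': array([256.30031077, 596.66277034, 230.40484189]), 'tool_rot': array([-3.13972805e+00,  2.03660682e-05,  2.73586077e+00]), 'force': array([ 0.11316611, -0.27475014, -0.22316048]), 'torque': array([-0.01734596, -0.02412249, -0.00709538]), 'gripper_force': 0.0, 'width': 85.19609445879054}
top [[436.33006152   0.         253.51532093]
 [  0.         436.33006152 190.47019159]
 [  0.           0.           1.        ]] -0.028009720082386298 [[ 0.07121021 -0.99744542  0.00563468]
 [-0.97434834 -0.07076806 -0.21362866]
 [ 0.21348168  0.0097224  -0.97689869]] [ -35.33356355  559.83949395 1250.03909391]
side [[360.68348785   0.         251.29685881]
 [  0.         360.68348785 185.2971145 ]
 [  0.           0.           1.        ]] -0.004290826803338684 [[ 0.94077783 -0.33901529 -0.00239128]
 [-0.16759166 -0.45891753 -0.87252951]
 [ 0.29470344  0.82125717 -0.48855557]] [-518.0632061   176.96395084 1122.85251468]
```

View pics/top0.png

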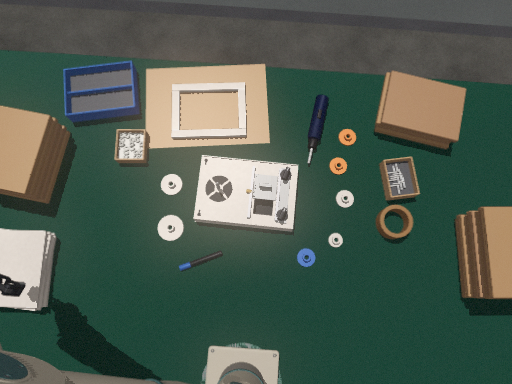

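View pics/side0.png

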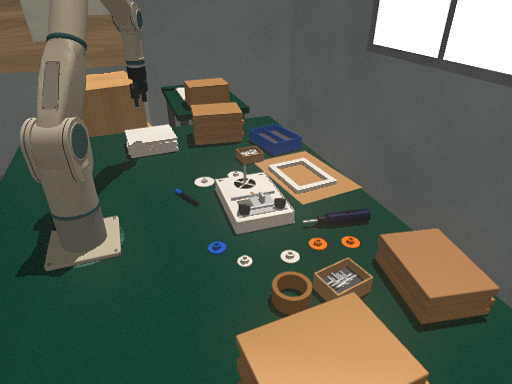

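The top view shows the unit at about (247,193). The white disc candidates are at (171,184), (170,228), (345,199) and (335,240). Blue (306,257) and orange (347,137), (338,166) are not meant. I'll measure the discs and enlarge the crops.

```bash
cat > h.py <<'E'
import numpy as np,cv2
from cell import monitor,cams,ctrl
def get(n): return cams.get_image(n)
def ray(d,uv):
    uv=np.asarray(uv,float).reshape(-1,1,2)
    p=cv2.undistortPoints(uv,d["K"],np.array([d["k1"],0,0,0.]))[:,0]
    v=np.c_[p,np.ones(len(p))]@d["R"]; return -d["R"].T@d["t"],v
def plane(d,uv,z):
    c,v=ray(d,uv); return (c+v*((z-c[2])/v[:,2])[:,None])
def proj(d,X):
    X=np.atleast_2d(np.asarray(X,float))
    return cv2.projectPoints(X,cv2.Rodrigues(d["R"])[0],np.asarray(d["t"],float),d["K"],np.array([d["k1"],0,0,0.]))[0][:,0]
def tri(d1,u1,d2,u2):
    A=np.zeros((3,3));b=np.zeros(3)
    for d,u in((d1,u1),(d2,u2)):
        c,v=ray(d,u);v=v[0]/np.linalg.norm(v[0]);P=np.eye(3)-np.outer(v,v);A+=P;b+=P@c
    return np.linalg.solve(A,b)
def discs(d,z=4,thr=110):
    """white round blobs on the bench -> px centre, world centre, diameter"""
    im=d["color"].astype(int);m=((im.min(2)>thr)&(im.max(2)-im.min(2)<45)).astype(np.uint8)
    out=[]
    for c in cv2.findContours(m,cv2.RETR_EXTERNAL,cv2.CHAIN_APPROX_NONE)[0]:
        a=cv2.contourArea(c)
        if not 60<a<1200: continue
        P=plane(d,c[:,0],z)[:,:2]; (x,y),(w,h),_=cv2.minAreaRect(P.astype(np.float32))
        if abs(w-h)>12 or not 300<x<900: continue
        (ex,ey),(e1,e2),_=cv2.fitEllipse(P.astype(np.float32))
        out.append((c[:,0].mean(0).round(1),(round(ex,1),round(ey,1)),(round(e1,1),round(e2,1))))
    return out
def crop(d,name,x0,y0,w,h,k):
    cv2.imwrite(name,cv2.resize(d["color"][y0:y0+h,x0:x0+w],None,fx=k,fy=k,interpolation=cv2.INTER_CUBIC))
E
python3 - <<'E'
from h import *
t=get("top");s=get("side")
for d in(t,s):
    for o in discs(d): print(o)
    print()
crop(t,"pics/tc.png",185,145,120,95,6)
a=[cv2.resize(t["color"][v-28:v+28,u-28:u+28],None,fx=5,fy=5,interpolation=cv2.INTER_CUBIC) for u,v in((171,184),(170,228),(345,199),(335,240))]
cv2.imwrite("pics/dc.png",np.vstack([np.hstack(a[:2]),np.hstack(a[2:])]))
crop(s,"pics/sc.png",190,140,115,90,6)
E
```

```text
(array([335.2, 239.7]), (437.5, -255.3), (41.5, 43.4))
(array([169.9, 227.3]), (438.8, 253.6), (78.5, 79.3))
(array([344.3, 198.3]), (568.9, -280.3), (54.3, 54.4))
(array([170.8, 183.8]), (575.7, 266.4), (66.1, 67.9))
(array([130.6, 145.6]), (692.5, 409.3), (87.1, 100.1))

(array([244.5, 260.6]), (437.8, -254.8), (41.9, 46.5))
(array([289.7, 255.9]), (569.3, -280.7), (54.9, 55.2))
```

View pics/tc.png

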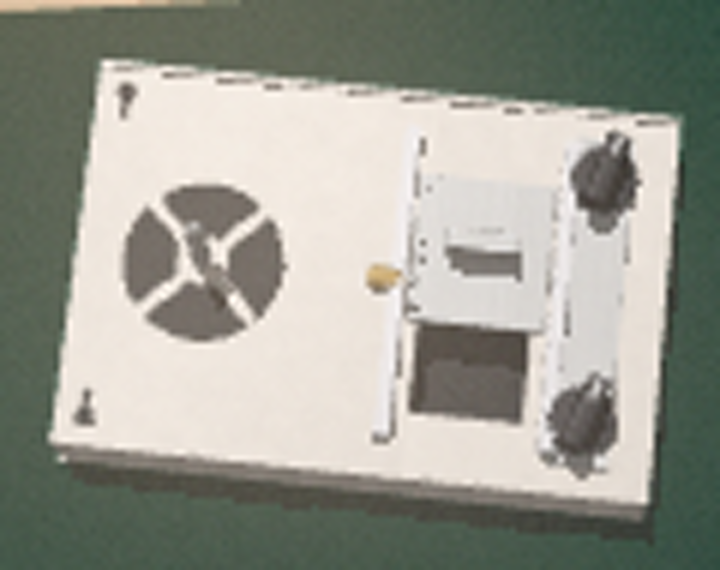

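View pics/dc.png

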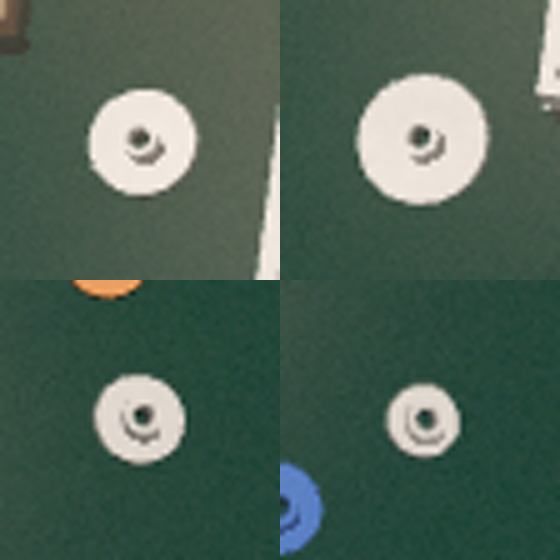

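View pics/sc.png

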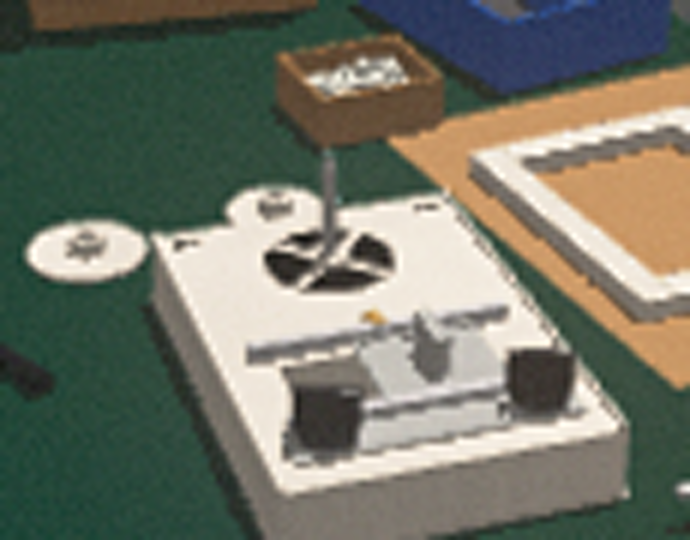

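Confirmed: four plain white hub-up discs, by measured diameter: 80 at (170,227), 68 at (171,184), 56 at (344,198) and 44 at (335,240). In the crops, the spindle tip is at about top px (217,184) and side px (244.7,165.3). Shutter is partly open and the tab is standing. Next, the unit pose, spindle, tab and knobs.

Run:
```python
from h import *
t=get("top");s=get("side")
c=np.array([[102,60],[682,118],[650,503],[52,442]])/6+[185,145]-.4
# refine: white mask contour minAreaRect of top plane
W=plane(t,c,45)[:,:2]; print(W.round(1))
loc=np.array([[100,150],[100,-150],[-100,-150],[-100,150]],float)
M=W.mean(0); A=(W-M); yaw=np.arctan2((loc[:,0]*A[:,1]-loc[:,1]*A[:,0]).sum(),(loc*A).sum())
print("unit",M.round(1),yaw, [np.linalg.norm(W[i]-W[i-1]).round(1) for i in range(4)])
im=t["color"].astype(int);m=((im.min(2)>110)&(im.max(2)-im.min(2)<60)).astype(np.uint8)
R=np.array([[np.cos(yaw),-np.sin(yaw)],[np.sin(yaw),np.cos(yaw)]])
toU=lambda P:(np.atleast_2d(P)[:,:2]-M)@R
tip=tri(t,[217,183.7-.4],s,[244.4,165]); print("tip",tip.round(1),toU(tip))
f=plane(t,np.array([[202,262]])/6+[185,145]-.4,45); print("fan centre",f.round(1),toU(f))
for nm,q,z in(("tab",[[447,233],[505,228],[440,243],[525,250],[445,270],[520,282]],75),):
    P=plane(t,np.array(q)/6+[185,145]-.4,z);print(nm,toU(P).round(1))
sp=plane(s,np.array([[417,312],[440,322],[412,335],[450,352]])/6+[190,140]-.4,75);print("tab side",toU(sp).round(1))
# knobs: dark bars
for q in([604,160],[585,415]): print("knob",toU(plane(t,np.array([q])/6+[185,145]-.4,70)).round(1))
# plate edge toward robot 
print("plate edge",toU(plane(t,np.array([[412,318],[545,330]])/6+[185,145]-.4,49)).round(1))
print("port",toU(plane(t,np.array([[412,410],[520,420]])/6+[185,145]-.4,45)).round(1))
np.savez("unit.npz",M=M,yaw=yaw)
a=cv2.resize(t["color"][160:228,248:300],None,fx=9,fy=9,interpolation=cv2.INTER_CUBIC);cv2.imwrite("pics/z.png",a[:600])
```

```text
[[ 666.1  173.5]
 [ 656.8 -126.6]
 [ 457.1 -120.6]
 [ 466.2  179.2]]
unit [561.5  26.4] -0.030162127310646405 [np.float64(200.0), np.float64(300.3), np.float64(199.8), np.float64(299.9)]
tip [562.4 110.1 121.6] [[-1.6680509  83.71819579]]
fan centre [[563.4 112.6  45. ]] [[-0.7334621  86.22192064]]
tab [[ 20.  -36. ]
 [ 25.5 -64.5]
 [ 14.5 -33.1]
 [ 15.3 -75.4]
 [  1.1 -36.9]
 [ -1.1 -74.4]]
tab side [[ 14.1 -40.1]
 [ 22.8 -54.9]
 [  2.9 -63.5]
 [ 17.  -87.6]]
knob [[  66.7 -110.7]]
knob [[ -63.3 -112.6]]
plate edge [[-19.4 -22.7]
 [-18.7 -89.9]]
port [[-65.4 -27.4]
 [-64.9 -81.7]]
```

View pics/z.png

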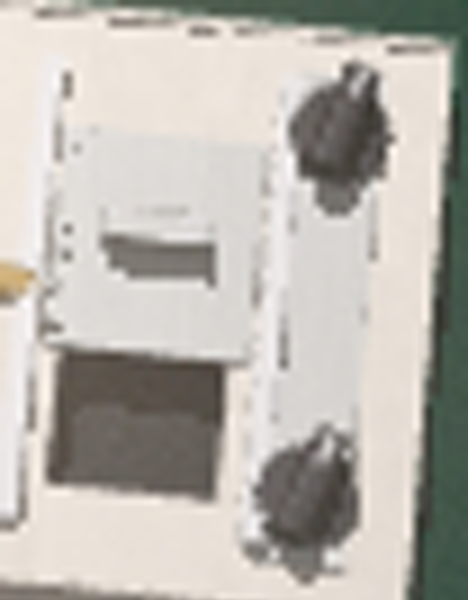

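Unit fit: origin (561.5, 26.4), yaw -0.030, residuals below 0.3 mm. The shutter tab is at unit (19,-55), so the shutter is at about 16 mm. I'll turn the tool to yaw 1.54, so that tool x is unit +y and tool y is unit +x, then go over the tab.

>>> drive_tool --motion '[{"fingers":1,"linear":[0,0,0],"twist":0.1195},{"fingers":1,"linear":[0,0,0],"twist":0.1195},{"fingers":1,"linear":[0,0,0],"twist":0.1195},{"fingers":1,"linear":[0,0,0],"twist":0.1195},{"fingers":1,"linear":[0,0,0],"twist":0.1195}]'

```text
clock: 0.72
eef_pos: [256.5, 597.2, 231.3]
tool_rot: [-3.141, -0.0, 2.132]
force: [-0.4, 0.1, 0.5]
width: 85.4
gripper_force: 0.0
```

>>> drive_tool --motion '[{"fingers":1,"linear":[0,0,0],"twist":0.1195},{"fingers":1,"linear":[0,0,0],"twist":0.1195},{"fingers":1,"linear":[0,0,0],"twist":0.1195},{"fingers":1,"linear":[0,0,0],"twist":0.1195},{"fingers":1,"linear":[0,0,0],"twist":0.1195}]'

```text
clock: 1.13
eef_pos: [256.4, 597.2, 231.3]
tool_rot: [-3.141, 0.0, 1.535]
force: [-0.4, 0.5, -0.3]
width: 85.5
gripper_force: 0.0
```

>>> drive_tool --motion '[{"fingers":1,"linear":[-0.03,0.017,0],"twist":0},{"fingers":1,"linear":[-0.03,0.017,0],"twist":0},{"fingers":1,"linear":[-0.03,0.017,0],"twist":0},{"fingers":1,"linear":[-0.03,0.017,0],"twist":0},{"fingers":1,"linear":[-0.03,0.017,0],"twist":0}]'

```text
clock: 1.55
eef_pos: [337.4, 443.3, 231.3]
tool_rot: [3.142, -0.0, 1.541]
force: [0.4, 0.5, 0.8]
width: 85.4
gripper_force: 0.0
```

>>> drive_tool --motion '[{"fingers":1,"linear":[-0.03,0.017,0],"twist":0},{"fingers":1,"linear":[-0.03,0.017,0],"twist":0},{"fingers":1,"linear":[-0.03,0.017,0],"twist":0},{"fingers":1,"linear":[-0.03,0.017,0],"twist":0},{"fingers":1,"linear":[-0.03,0.017,0],"twist":0}]'

```text
clock: 1.97
eef_pos: [418.0, 290.9, 231.5]
tool_rot: [3.141, -0.0, 1.541]
force: [0.4, 0.5, 0.9]
width: 85.4
gripper_force: 0.0
```

>>> drive_tool --motion '[{"fingers":1,"linear":[-0.03,0.017,0],"twist":0},{"fingers":1,"linear":[-0.03,0.017,0],"twist":0},{"fingers":1,"linear":[-0.03,0.017,0],"twist":0},{"fingers":1,"linear":[-0.03,0.017,0],"twist":0},{"fingers":1,"linear":[-0.03,0.017,0],"twist":0}]'

```text
clock: 2.38
eef_pos: [498.5, 138.3, 231.5]
tool_rot: [3.141, -0.0, 1.541]
force: [0.6, 0.8, -0.2]
width: 85.4
gripper_force: 0.0
```

>>> drive_tool --motion '[{"fingers":1,"linear":[-0.03,0.017,0],"twist":0},{"fingers":1,"linear":[-0.03,0.017,0],"twist":0},{"fingers":1,"linear":[-0.03,0.017,0],"twist":0},{"fingers":1,"linear":[-0.03,0.017,0],"twist":0},{"fingers":1,"linear":[0,0,0],"twist":0}]'

```text
clock: 2.8
eef_pos: [565.3, 8.9, 232.0]
tool_rot: [3.137, 0.006, 1.531]
force: [1.2, -1.2, 0.2]
width: 85.5
gripper_force: 0.0
```

```bash
cat >> h.py <<'E'
_u=np.load("unit.npz");UM=_u["M"];UY=float(_u["yaw"])
UR=np.array([[np.cos(UY),-np.sin(UY)],[np.sin(UY),np.cos(UY)]])
toU=lambda P:(np.atleast_2d(P)[:,:2]-UM)@UR
def st():
    s=monitor.read_state();p=s["eef_pos"]
    print("t%.2f"%s["clock"],"unit xy",toU(p)[0].round(1),"z",p[2].round(1),"rpy",s["tool_rot"].round(4),"F",s["force"].round(1),"w",round(s["width"],1),"g",round(s["gripper_force"],1),"q7 %.2f"%s["qpos"][6]);return s
E
python3 -c "
from h import *
st()"
```

```text
t2.80 unit xy [  4.2 -17.4] z 232.0 rpy [3.1372 0.0055 1.5309] F [ 1.2 -1.2  0.2] w 85.5 g 0.0 q7 0.13
```

>>> drive_tool --motion '[{"fingers":1,"linear":[-0.023,0.009,0],"twist":0},{"fingers":1,"linear":[-0.023,0.009,0],"twist":0},{"fingers":1,"linear":[0,0,0.035],"twist":0},{"fingers":1,"linear":[0,0,0.035],"twist":0},{"fingers":1,"linear":[0,0,0.035],"twist":0}]'

```text
clock: 3.22
eef_pos: [579.5, -29.1, 125.7]
tool_rot: [3.139, -0.0, 1.54]
force: [-0.1, 1.2, -0.6]
width: 85.4
gripper_force: 0.0
```

>>> drive_tool --motion '[{"fingers":1,"linear":[0,0,0.03],"twist":0},{"fingers":1,"linear":[0,0,0.025],"twist":0},{"fingers":1,"linear":[0,0,0.016],"twist":0},{"fingers":1,"linear":[0,0,0],"twist":0},{"fingers":1,"linear":[0,0,0],"twist":0}]'

```text
clock: 3.63
eef_pos: [578.4, -28.6, 54.8]
tool_rot: [-3.14, 0.0, 1.541]
force: [-0.3, 0.3, 0.5]
width: 85.3
gripper_force: 0.0
```

>>> drive_tool --motion '[{"fingers":0.25,"linear":[0,0,0],"twist":0},{"fingers":0.25,"linear":[0,0,0],"twist":0},{"fingers":0.25,"linear":[0,0,0],"twist":0},{"fingers":0.25,"linear":[0,0,0],"twist":0},{"fingers":0.25,"linear":[0,0,0],"twist":0}]'

```text
clock: 4.05
eef_pos: [579.4, -28.6, 56.1]
tool_rot: [3.14, -0.0, 1.541]
force: [-0.1, 0.3, -0.5]
width: 25.7
gripper_force: 0.0
```

```bash
python3 -c "
from h import *
st()"
```

```text
t4.05 unit xy [ 19.5 -54.5] z 56.1 rpy [ 3.1403e+00 -1.0000e-04  1.5409e+00] F [-0.1  0.3 -0.5] w 25.7 g 0.0 q7 0.31
```

>>> drive_tool --motion '[{"fingers":0,"linear":[0,0,0],"twist":0},{"fingers":0,"linear":[0,0,0],"twist":0},{"fingers":0,"linear":[0,0,0],"twist":0},{"fingers":0,"linear":[0,0,0],"twist":0},{"fingers":0,"linear":[0,0,0],"twist":0}]'

```text
clock: 4.47
eef_pos: [579.3, -28.7, 55.8]
tool_rot: [3.141, -0.0, 1.541]
force: [-1.2, 1.1, 5.9]
width: 8.6
gripper_force: 59.7
```

>>> drive_tool --motion '[{"fingers":0,"linear":[0,-0.008,0],"twist":0},{"fingers":0,"linear":[0,-0.008,0],"twist":0},{"fingers":0,"linear":[0,-0.008,0],"twist":0},{"fingers":0,"linear":[0,-0.008,0],"twist":0},{"fingers":0,"linear":[0,-0.008,0],"twist":0}]'

```text
clock: 4.88
eef_pos: [538.5, -27.4, 55.8]
tool_rot: [3.141, -0.0, 1.541]
force: [1.1, 1.3, 7.1]
width: 8.8
gripper_force: 60.0
```

>>> drive_tool --motion '[{"fingers":0,"linear":[0,-0.008,0],"twist":0},{"fingers":0,"linear":[0,-0.006,0],"twist":0},{"fingers":0,"linear":[0,-0.002,0],"twist":0},{"fingers":0,"linear":[0,0,0],"twist":0},{"fingers":0,"linear":[0,0,0],"twist":0}]'

```text
clock: 5.3
eef_pos: [523.9, -26.9, 55.8]
tool_rot: [3.139, -0.0, 1.541]
force: [3.1, 1.1, 7.3]
width: 8.6
gripper_force: 60.4
```

```bash
python3 -c "
from h import *
st()"
```

```text
t5.30 unit xy [-36.  -54.4] z 55.8 rpy [ 3.1393e+00 -1.0000e-04  1.5409e+00] F [3.1 1.1 7.3] w 8.6 g 60.4 q7 0.33
```

>>> drive_tool --motion '[{"fingers":0,"linear":[0,-0.002,0],"twist":0},{"fingers":0,"linear":[0,0,0],"twist":0},{"fingers":0,"linear":[0,0,0],"twist":0}]'

```text
clock: 5.55
eef_pos: [523.9, -26.9, 55.8]
tool_rot: [3.136, 0.0, 1.541]
force: [6.8, 2.0, 2.8]
width: 8.8
gripper_force: 59.9
```

```bash
python3 -c "
from h import *
st()"
```

```text
t5.55 unit xy [-36.1 -54.4] z 55.8 rpy [3.1360e+00 3.0000e-04 1.5411e+00] F [6.8 2.  2.8] w 8.8 g 59.9 q7 0.34
```

The shutter is against its end: it doesn't move and the force is rising, with the tab at unit x = -36. So middle will be at about -1. Release, rise and look.

>>> drive_tool --motion '[{"fingers":0,"linear":[0,0.002,0],"twist":0},{"fingers":0.5,"linear":[0,0,0],"twist":0},{"fingers":0.5,"linear":[0,0,0],"twist":0},{"fingers":0.5,"linear":[0,0,0],"twist":0},{"fingers":0.5,"linear":[0,0,-0.02],"twist":0}]'

```text
clock: 5.97
eef_pos: [519.3, -26.9, 72.4]
tool_rot: [-3.133, -0.0, 1.541]
force: [0.2, -0.5, -0.1]
width: 42.5
gripper_force: 0.0
```

>>> drive_tool --motion '[{"fingers":0.5,"linear":[0,0,-0.035],"twist":0},{"fingers":0.5,"linear":[0,0,-0.035],"twist":0},{"fingers":0.5,"linear":[0,0,-0.035],"twist":0},{"fingers":0.5,"linear":[0,0,0],"twist":0},{"fingers":0.5,"linear":[0,0,0],"twist":0}]'

```text
clock: 6.38
eef_pos: [523.2, -27.1, 181.7]
tool_rot: [3.139, -0.0, 1.541]
force: [-0.8, -0.0, -0.5]
width: 42.3
gripper_force: 0.0
```

Run:
```python
from h import *
st();t=get("top");s=get("side")
for d in (t,s):
    for o in discs(d): print(o[0],o[1],o[2],"U",toU(o[1])[0].round(1))
# bore/hub centres: darkest pixel near each disc centre
g=cv2.cvtColor(t["color"],cv2.COLOR_BGR2GRAY)
crop(t,"pics/t2.png",195,150,110,90,6)
```

```text
t6.38 unit xy [-36.7 -54.6] z 181.7 rpy [ 3.1393e+00 -3.0000e-04  1.5409e+00] F [-0.8 -0.  -0.5] w 42.3 g 0.0 q7 0.25
[335.2 239.7] (437.6, -255.2) (41.8, 43.4) U [-115.4 -285.2]
[344.3 198.3] (569.0, -280.3) (54.3, 54.9) U [  16.7 -306.3]
[171.2 183.9] (575.7, 265.8) (66.3, 69.2) U [  6.9 239.7]
[130.7 145.3] (693.3, 409.5) (87.8, 100.8) U [120.1 386.9]
[244.5 260.6] (437.8, -254.8) (41.9, 46.5) U [-115.2 -284.8]
[289.7 255.9] (569.3, -280.7) (54.9, 55.2) U [  17.  -306.7]
```

View pics/t2.png

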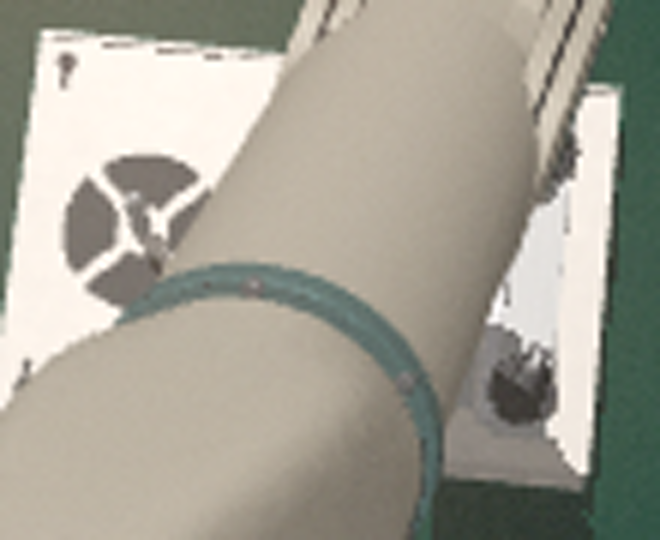

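The arm covers the middle of the unit and possibly disc_80. I'll check disc_80 in the side view.

Run:
```python
from h import *
t=get("top");s=get("side")
for d,c in((t,(170,228)),(s,(205,182)),(s,(236,175))):
    im=d["color"];print([im[c[1]+dy,c[0]-16:c[0]+17:4].min(1).tolist() for dy in(-6,-3,0,3,6)])
im=s["color"].astype(int);m=((im.min(2)>110)&(im.max(2)-im.min(2)<45)).astype(np.uint8)
for c in cv2.findContours(m,cv2.RETR_EXTERNAL,cv2.CHAIN_APPROX_NONE)[0]:
    a=cv2.contourArea(c)
    if 40<a<1200 and len(c)>5:
        P=plane(s,c[:,0],4)[:,:2]; print(c[:,0].mean(0).round(1),a,[np.round(q,1) for q in cv2.fitEllipse(P.astype(np.float32))[:2]])
```

```text
[[74, 92, 232, 232, 232, 232, 232, 180, 91], [78, 226, 233, 234, 138, 233, 233, 233, 90], [80, 231, 235, 235, 95, 135, 234, 233, 92], [76, 221, 234, 235, 159, 230, 234, 210, 91], [77, 81, 145, 104, 144, 230, 236, 97, 133]]
[[36, 45, 30, 69, 95, 66, 42, 46, 45], [34, 42, 232, 211, 133, 217, 177, 154, 218], [30, 46, 220, 125, 134, 213, 199, 223, 221], [40, 33, 159, 214, 211, 148, 36, 110, 218], [34, 36, 40, 36, 35, 41, 51, 102, 221]]
[[46, 39, 50, 55, 47, 56, 94, 59, 54], [45, 52, 56, 231, 137, 221, 98, 54, 53], [49, 48, 220, 210, 118, 219, 85, 222, 223], [120, 164, 223, 215, 219, 199, 95, 184, 218], [164, 219, 213, 221, 168, 102, 90, 123, 45]]
[339.3 278.5] 211.0 [array([ 659.7, -412.8]), array([48.8, 74.5])]
[244.5 260.6] 121.0 [array([ 437.8, -254.8]), array([41.9, 46.5])]
[289.9 256. ] 181.0 [array([ 569.4, -280.7]), array([54.9, 55.3])]
[ 53.  236.7] 66.5 [array([-95. ,  57.9]), array([24.5, 69.1])]
[111.7 227.9] 287.0 [array([80. , 49.2]), array([ 48.5, 163. ])]
[301.5 173.6] 1125.5 [array([838.8, 187.9]), array([221.9, 275.4])]
[148.7 134.6] 667.5 [array([289.7, 872.9]), array([241.8, 332.7])]
[ 43.1 127.3] 70.0 [array([-250.2, 1150.9]), array([116.4, 230.4])]
[181.3  92.1] 59.5 [array([ 600.8, 1681. ]), array([ 55.4, 363. ])]
[235.   22.2] 234.0 [array([ 4079.2, 13074.6]), array([  306.7, 17985.4])]
```

disc_80 is still in place, with only its rim shadowed. Going over it and down to z 40.

>>> drive_tool --motion '[{"fingers":0.5,"linear":[0.035,-0.0116,0],"twist":0},{"fingers":0.5,"linear":[0.035,-0.0116,0],"twist":0},{"fingers":0.5,"linear":[0.035,-0.0116,0],"twist":0},{"fingers":0.5,"linear":[0.035,-0.0116,0],"twist":0},{"fingers":0.5,"linear":[0.035,-0.0116,0],"twist":0}]'

```text
clock: 7.0
eef_pos: [468.6, 150.7, 178.9]
tool_rot: [-3.139, 0.001, 1.54]
force: [1.0, 1.0, -0.9]
width: 42.8
gripper_force: 0.0
```

>>> drive_tool --motion '[{"fingers":0.5,"linear":[0.035,-0.0116,0],"twist":0},{"fingers":0.5,"linear":[0.035,-0.0116,0],"twist":0},{"fingers":0.5,"linear":[0.034,-0.0116,0],"twist":0},{"fingers":0.5,"linear":[0,0,0.035],"twist":0},{"fingers":0.5,"linear":[0,0,0.035],"twist":0}]'

```text
clock: 7.42
eef_pos: [437.7, 258.7, 109.4]
tool_rot: [3.14, -0.002, 1.548]
force: [0.3, 0.0, -0.4]
width: 42.8
gripper_force: 0.0
```

>>> drive_tool --motion '[{"fingers":0.5,"linear":[0,0,0.035],"twist":0},{"fingers":0.5,"linear":[0,0,0.035],"twist":0},{"fingers":0.5,"linear":[0,0,0],"twist":0},{"fingers":0.5,"linear":[0,0,0],"twist":0},{"fingers":0.5,"linear":[0,0,0],"twist":0}]'

```text
clock: 7.83
eef_pos: [439.0, 254.3, 41.0]
tool_rot: [3.141, 0.0, 1.54]
force: [0.7, -0.0, 0.5]
width: 42.5
gripper_force: 0.0
```

Run:
```python
from h import *
st();s=get("side")
crop(s,"pics/s3.png",170,120,110,90,6)
```

```text
t7.83 unit xy [-129.3  224.1] z 41.0 rpy [3.1413e+00 2.0000e-04 1.5401e+00] F [ 0.7 -0.   0.5] w 42.5 g 0.0 q7 -0.18
```

View pics/s3.png

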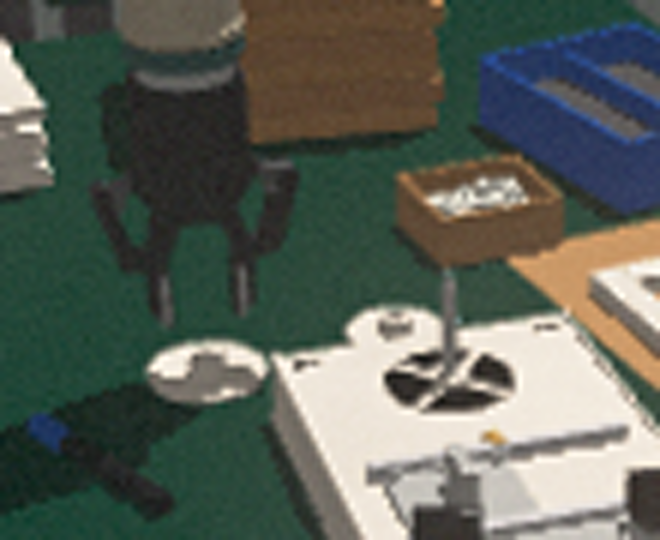

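The gripper is centred over disc_80 (crop (205,370)), and the shutter tab is at the near end. Descend and grip the hub.

>>> drive_tool --motion '[{"fingers":0.5,"linear":[0,0,0.017],"twist":0},{"fingers":0.5,"linear":[0,0,0.0175],"twist":0},{"fingers":0.5,"linear":[0,0,0],"twist":0},{"fingers":0,"linear":[0,0,0],"twist":0},{"fingers":0,"linear":[0,0,0],"twist":0}]'

```text
clock: 8.3
eef_pos: [439.5, 255.1, 7.8]
tool_rot: [3.14, -0.002, 1.541]
force: [-0.6, -0.5, 6.6]
width: 21.4
gripper_force: 58.7
```

>>> drive_tool --motion '[{"fingers":0,"linear":[0,0,0],"twist":0},{"fingers":0,"linear":[0,0,0],"twist":0},{"fingers":0,"linear":[0,0,0],"twist":0}]'

```text
clock: 8.55
eef_pos: [439.5, 255.1, 7.8]
tool_rot: [3.139, -0.002, 1.541]
force: [-0.6, -0.6, 6.6]
width: 21.4
gripper_force: 58.9
```

Run:
```python
from h import *
st()
```

```text
t8.55 unit xy [-128.9  224.9] z 7.8 rpy [ 3.1393e+00 -1.6000e-03  1.5408e+00] F [-0.6 -0.6  6.6] w 21.4 g 58.9 q7 -0.16
```

>>> drive_tool --motion '[{"fingers":0,"linear":[0,0,-0.02],"twist":0},{"fingers":0,"linear":[0,0,-0.03],"twist":0},{"fingers":0,"linear":[0,0,-0.035],"twist":0},{"fingers":0,"linear":[0,0,-0.035],"twist":0},{"fingers":0,"linear":[0,0,-0.033],"twist":0}]'

```text
clock: 8.97
eef_pos: [438.6, 254.6, 161.8]
tool_rot: [3.14, -0.001, 1.54]
force: [1.5, 1.2, -0.5]
width: 21.9
gripper_force: 42.6
```

>>> drive_tool --motion '[{"fingers":0,"linear":[-0.0232,0.0213,0],"twist":0},{"fingers":0,"linear":[-0.0232,0.0213,0],"twist":0},{"fingers":0,"linear":[-0.0232,0.0213,0],"twist":0},{"fingers":0,"linear":[-0.0232,0.0213,0],"twist":0},{"fingers":0,"linear":[-0.0232,0.0213,0],"twist":0}]'

```text
clock: 9.38
eef_pos: [542.5, 134.5, 160.4]
tool_rot: [3.14, -0.001, 1.541]
force: [0.1, 1.6, -0.7]
width: 21.5
gripper_force: 59.7
```

>>> drive_tool --motion '[{"fingers":0,"linear":[-0.0232,0.0213,0],"twist":0},{"fingers":0,"linear":[0,0,0],"twist":0},{"fingers":0,"linear":[0,0,0],"twist":0},{"fingers":0,"linear":[0,0,0],"twist":0},{"fingers":0,"linear":[0,0,0],"twist":0}]'

```text
clock: 9.8
eef_pos: [561.2, 113.2, 159.2]
tool_rot: [-3.141, -0.001, 1.543]
force: [-0.4, 0.6, -1.5]
width: 21.0
gripper_force: 59.8
```

Run:
```python
from h import *
st();s=get("side");t=get("top")
a=cv2.resize(s["color"][125:200,205:285],None,fx=7,fy=7,interpolation=cv2.INTER_CUBIC)
cv2.imwrite("pics/s4.png",a)
```

```text
t9.80 unit xy [-3.  86.8] z 159.2 rpy [-3.1410e+00 -1.2000e-03  1.5427e+00] F [-0.4  0.6 -1.5] w 21.0 g 59.8 q7 0.03
```

View pics/s4.png

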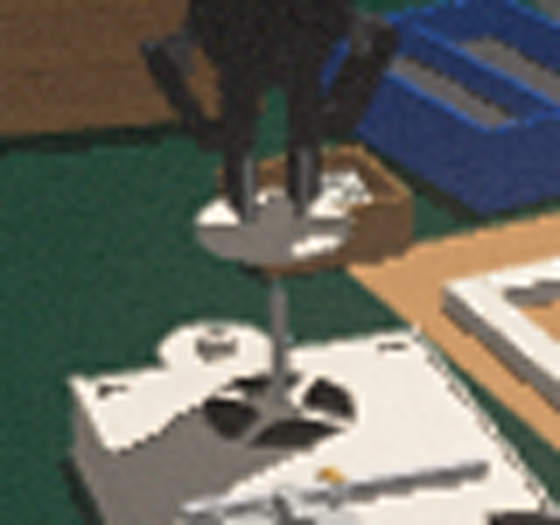

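Run:
```python
from h import *
s=get("side");t=get("top")
p=st()["eef_pos"]
print("side pred disc centre",proj(s,[p[0],p[1],153.4]),"seen 243.9-.4")
for z in(118,100,80,60):print(z,"axis if at unit(-1,85)",proj(s,np.r_[UM+UR@[-1,85],z]).round(2),"(0,85)",proj(s,np.r_[UM+UR@[0,85],z]).round(2))
g=cv2.cvtColor(s["color"],cv2.COLOR_BGR2GRAY)
for r in(168,172,176,180): print(r,g[r,238:252])
c=proj(t,[p[0],p[1],153.4])[0];print("top",c)
im=t["color"];u,v=int(c[0]),int(c[1])
crop(t,"pics/t4.png",u-35,v-30,70,60,8)
```

```text
t10.00 unit xy [-2.6 86.4] z 158.9 rpy [-3.1413e+00 -4.0000e-04  1.5425e+00] F [ 0.2  0.3 -0.9] w 21.4 g 59.8 q7 0.03
side pred disc centre [[243.46846174 156.91738399]] seen 243.9-.4
118 axis if at unit(-1,85) [[244.11 165.8 ]] (0,85) [[244.38 165.77]]
100 axis if at unit(-1,85) [[244.17 170.19]] (0,85) [[244.43 170.15]]
80 axis if at unit(-1,85) [[244.24 174.99]] (0,85) [[244.5  174.95]]
60 axis if at unit(-1,85) [[244.3  179.72]] (0,85) [[244.56 179.68]]
168 [ 67  63  68  63  67  80 107  98  74  66  73  66  72  70]
172 [236 242 237 200 137  90 101  98  81  67  62  64  65  65]
176 [233 232 231 230 231 188  93 112 185 239 233 232 232 232]
180 [113  88  47  49  64 105 103  97 123 215 222  79  40  41]
top [215.29376428 180.43511088]
```

View pics/t4.png

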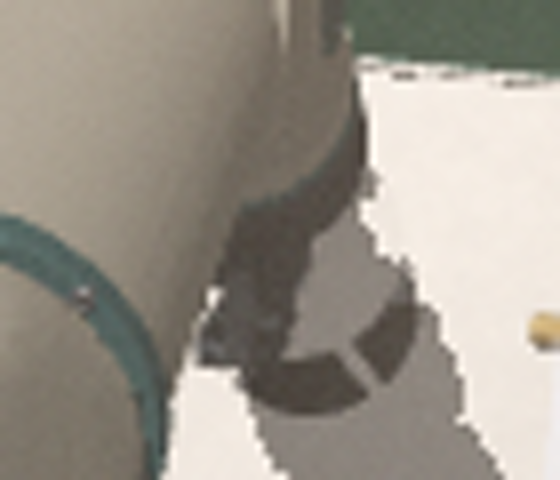

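>>> drive_tool --motion '[{"fingers":0,"linear":[-0.0014,0.0026,0],"twist":0},{"fingers":0,"linear":[0,0,0.012],"twist":0},{"fingers":0,"linear":[0,0,0.012],"twist":0},{"fingers":0,"linear":[0,0,0.006],"twist":0},{"fingers":0,"linear":[0,0,0.004],"twist":0}]'

```text
clock: 10.42
eef_pos: [564.2, 110.2, 124.0]
tool_rot: [-3.14, 0.0, 1.541]
force: [-0.3, -0.3, -0.6]
width: 21.2
gripper_force: 59.8
```

>>> drive_tool --motion '[{"fingers":0,"linear":[0,0,0.004],"twist":0},{"fingers":0,"linear":[0,0,0.004],"twist":0},{"fingers":0,"linear":[0,0,0.004],"twist":0},{"fingers":0,"linear":[0,0,0.004],"twist":0},{"fingers":0,"linear":[0,0,0],"twist":0}]'

```text
clock: 10.83
eef_pos: [564.3, 111.5, 108.1]
tool_rot: [-3.141, -0.001, 1.542]
force: [0.0, 4.3, -2.7]
width: 21.2
gripper_force: 59.5
```

Run:
```python
from h import *
st()
```

```text
t10.83 unit xy [ 0.2 85.2] z 108.1 rpy [-3.1407e+00 -1.3000e-03  1.5417e+00] F [ 0.   4.3 -2.7] w 21.2 g 59.5 q7 0.06
```

Threaded, with a light +y force, so the rod is about 1 mm to +y. Shift a little, lower, and release.

>>> drive_tool --motion '[{"fingers":0,"linear":[0.001,0,0.006],"twist":0},{"fingers":0,"linear":[0,0,0.01],"twist":0},{"fingers":0,"linear":[0,0,0.01],"twist":0},{"fingers":0,"linear":[0,0,0.01],"twist":0},{"fingers":0,"linear":[0,0,0.008],"twist":0}]'

```text
clock: 11.25
eef_pos: [564.4, 111.6, 63.4]
tool_rot: [-3.141, -0.0, 1.541]
force: [-1.9, 4.5, 2.0]
width: 21.2
gripper_force: 60.1
```

Run:
```python
from h import *
st()
```

```text
t11.25 unit xy [ 0.3 85.3] z 63.4 rpy [-3.1409e+00 -3.0000e-04  1.5411e+00] F [-1.9  4.5  2. ] w 21.2 g 60.1 q7 0.08
```

>>> drive_tool --motion '[{"fingers":0.45,"linear":[0,0,0],"twist":0},{"fingers":0.45,"linear":[0,0,0],"twist":0},{"fingers":0.45,"linear":[0,0,0],"twist":0},{"fingers":0.45,"linear":[0,0,-0.01],"twist":0},{"fingers":0.45,"linear":[0,0,-0.03],"twist":0}]'

```text
clock: 11.67
eef_pos: [562.5, 109.9, 102.8]
tool_rot: [-3.136, 0.002, 1.54]
force: [1.1, 1.1, 0.6]
width: 38.5
gripper_force: 0.0
```

>>> drive_tool --motion '[{"fingers":0.45,"linear":[0,0,-0.035],"twist":0},{"fingers":0.45,"linear":[0,0,-0.035],"twist":0},{"fingers":0.45,"linear":[0,0,0],"twist":0},{"fingers":0.45,"linear":[0,0,0],"twist":0}]'

```text
clock: 12.0
eef_pos: [566.8, 110.8, 178.2]
tool_rot: [3.135, -0.001, 1.54]
force: [-0.7, 0.4, -0.4]
width: 38.5
gripper_force: 0.0
```

```bash
cat >> h.py <<'E'
def blobs(d,z=4,lo=40,hi=1300):
    im=d["color"].astype(int);m=((im.min(2)>110)&(im.max(2)-im.min(2)<45)).astype(np.uint8)
    for c in cv2.findContours(m,cv2.RETR_EXTERNAL,cv2.CHAIN_APPROX_NONE)[0]:
        a=cv2.contourArea(c)
        if lo<a<hi and len(c)>5:
            P=plane(d,c[:,0],z)[:,:2];e=cv2.fitEllipse(P.astype(np.float32))
            if 300<e[0][0]<900 and abs(e[0][1])<450: print(c[:,0].mean(0).round(1),a,"U",toU(e[0])[0].round(1),np.round(e[1],1))
E
python3 - <<'E'
from h import *
st();t=get("top");s=get("side")
blobs(t);print();blobs(s)
# disc on spindle in side view: rows of brightness
crop(s,"pics/s5.png",205,140,80,65,8)
E
```

```text
t12.00 unit xy [ 2.7 84.5] z 178.2 rpy [ 3.1350e+00 -1.3000e-03  1.5402e+00] F [-0.7  0.4 -0.4] w 38.5 g 0.0 q7 0.02
[335.2 239.7] 148.5 U [-115.5 -285.3] [41.5 43.4]
[157.1 262.8] 84.5 U [-248.6  183.2] [134.6 255.4]
[344.3 198.3] 229.5 U [  16.6 -306.3] [54.3 54.4]
[395.9 178.5] 218.5 U [  99.3 -468.2] [45.  85.3]
[130.7 145.6] 585.5 U [119.5 386.9] [ 87.6 100.7]

[339.3 278.6] 210.0 U [ 111.3 -436.1] [48.8 74.5]
[244.5 260.6] 122.0 U [-115.1 -284.6] [41.8 47. ]
[289.9 256. ] 181.0 U [  17.1 -306.7] [54.9 55.3]
[229.9 180.1] 303.0 U [-24.  205.2] [ 94.9 159.9]
[301.6 174.2] 1121.5 U [271.8 168.9] [222.1 277. ]
```

View pics/s5.png

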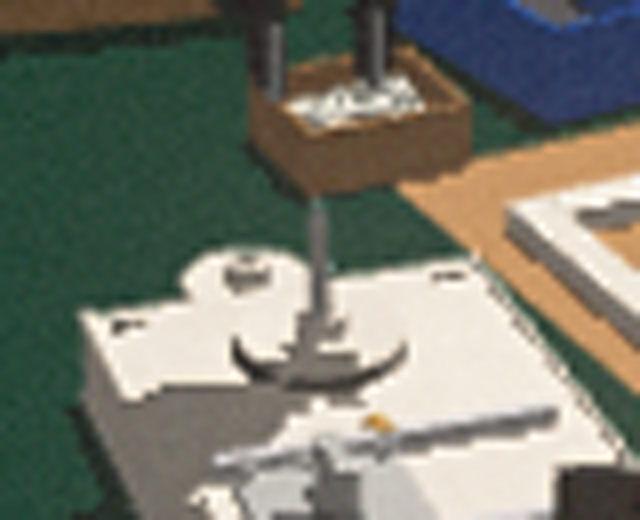

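disc_80 is seated on the spindle, and disc_68 is still at crop (247,275). Going for disc_68 at unit (6.9, 239.7).

>>> drive_tool --motion '[{"fingers":0.45,"linear":[0.031,0.001,0],"twist":0},{"fingers":0.45,"linear":[0.031,0.001,0],"twist":0},{"fingers":0.45,"linear":[0.031,0.001,0],"twist":0},{"fingers":0.45,"linear":[0.031,0.001,0],"twist":0},{"fingers":0.45,"linear":[0.031,0.001,0],"twist":0}]'

```text
clock: 12.52
eef_pos: [573.4, 266.8, 173.2]
tool_rot: [-3.139, 0.002, 1.54]
force: [0.2, 0.4, -0.8]
width: 38.2
gripper_force: 0.0
```

>>> drive_tool --motion '[{"fingers":0.45,"linear":[0,0,0.034],"twist":0},{"fingers":0.45,"linear":[0,0,0.034],"twist":0},{"fingers":0.45,"linear":[0,0,0.034],"twist":0},{"fingers":0.45,"linear":[0,0,0.034],"twist":0},{"fingers":0.45,"linear":[0,0,0],"twist":0}]'

```text
clock: 12.93
eef_pos: [568.2, 263.6, 30.9]
tool_rot: [-3.128, 0.007, 1.541]
force: [-0.8, -0.7, -1.0]
width: 38.8
gripper_force: 0.0
```

>>> drive_tool --motion '[{"fingers":0.45,"linear":[0,0,0],"twist":0},{"fingers":0.45,"linear":[0,0,0],"twist":0}]'

```text
clock: 13.1
eef_pos: [575.2, 265.7, 39.7]
tool_rot: [3.141, 0.0, 1.54]
force: [0.4, 0.5, 0.9]
width: 38.2
gripper_force: 0.0
```

Run:
```python
from h import *
st();s=get("side")
g=s["color"].min(2)
# disc_68 in side: expected region
w=np.r_[UM+UR@[6.9,239.7],4];print(proj(s,w))
print(g[166:184,220:252])
```

```text
t13.10 unit xy [  6.4 239.6] z 39.7 rpy [3.1406 0.     1.5402] F [0.4 0.5 0.9] w 38.2 g 0.0 q7 -0.16
[[235.37895763 174.54755697]]
[[ 46  48  42  42  39  42  50  47  48  57  82  63  43  47  50  52  50  49
   52  50  58  76  69  56  90  95  48  59  53  55  57  56]
 [ 48  39  38  51  47  47  45  50  49  61  88  61  48  50  50  49  52  52
   51  55  49  49  54  77 104 112  54  57  51  57  57  59]
 [ 42  46  49  47  46  50  49  40  45  49  64  55  45  51  51  46  49  52
   51  52  55  55  59  77 101 106  61  52  54  53  52  55]
 [ 44  46  45  41  47  47  48  48  51  52  44  42  52  50  50  48  42  45
   52  50  50  53  56  73  96  99  59  57  55  62  57  58]
 [ 46  41  52  50  47  48  44  46  53  50  45  43  51  77  76  75  82  83
   77  53  48  47  52  69 100  95  57  57  55  54  60  59]
 [ 41  47  45  52  46  47  48  44  40  47  86 117 126 163 154 140 137 134
  135 135 128  92  51  66 102  95  62  57  56  60  58  55]
 [ 48  41  46  41  47  50  44  45  51 112 179 229 227 210 173 106 108 101
  141 232 225 184 126  86  94  96  80  53  53  57  52  53]
 [ 45  41  53  44  47  52  47  59 120 
[... 725 characters left out ...]
5  88 103 159 222 211 214 217 213]
 [100  99  98 106  99 107 138 154 228 225 218 221 216 215 216 219 223 222
  221 219 222 211 116 103 105 127 174 205 189 218 215 215]
 [ 46  64  71 126 136 155 225 224 222 216 219 218 219 218 221 222 221 222
  224 221 224 214 123 115 141 164 148 112 176 214 215 215]
 [119 138 158 230 227 224 223 219 216 216 219 219 220 215 205 223 224 223
  224 224 225 212 101 104 109 103  99 117 192 218 214 213]
 [228 225 225 223 221 216 219 219 219 217 218 220 222 204 121 222 224 223
  220 220 206 194 104 139 141 134 135 152 222 219 219 214]
 [221 220 218 219 221 217 219 222 220 220 220 222 223 205  71 165 221 224
  222 207 129 131 157 232 227 226 225 223 217 217 216 216]]
```

>>> drive_tool --motion '[{"fingers":0.45,"linear":[0,0.0005,0.016],"twist":0},{"fingers":0.45,"linear":[0,0,0.015],"twist":0},{"fingers":0.45,"linear":[0,0,0],"twist":0},{"fingers":0,"linear":[0,0,0],"twist":0},{"fingers":0,"linear":[0,0,0],"twist":0}]'

```text
clock: 13.57
eef_pos: [576.1, 266.4, 10.0]
tool_rot: [3.139, -0.001, 1.541]
force: [-0.2, -0.7, 0.7]
width: 20.9
gripper_force: 58.7
```

>>> drive_tool --motion '[{"fingers":0,"linear":[0,0,0],"twist":0},{"fingers":0,"linear":[0,0,0],"twist":0},{"fingers":0,"linear":[0,0,0],"twist":0}]'

```text
clock: 13.82
eef_pos: [576.1, 266.4, 9.9]
tool_rot: [3.139, -0.001, 1.541]
force: [-1.3, -0.7, 6.7]
width: 20.8
gripper_force: 59.4
```

>>> drive_tool --motion '[{"fingers":0,"linear":[0,0,-0.015],"twist":0},{"fingers":0,"linear":[0,0,-0.03],"twist":0},{"fingers":0,"linear":[0,0,-0.035],"twist":0},{"fingers":0,"linear":[0,0,-0.035],"twist":0},{"fingers":0,"linear":[0,0,-0.035],"twist":0}]'

```text
clock: 14.23
eef_pos: [574.9, 265.9, 160.1]
tool_rot: [3.141, -0.0, 1.541]
force: [-0.3, -0.7, -0.4]
width: 20.9
gripper_force: 58.9
```

>>> drive_tool --motion '[{"fingers":0,"linear":[0,0,0],"twist":0},{"fingers":0,"linear":[0,0,0],"twist":0}]'

```text
clock: 14.4
eef_pos: [576.7, 266.6, 161.1]
tool_rot: [3.136, -0.003, 1.541]
force: [-0.1, 0.4, -1.4]
width: 21.0
gripper_force: 58.9
```

Run:
```python
from h import *
st();s=get("side")
p=monitor.read_state()["eef_pos"];print(proj(s,p-[0,0,6]))
```

```text
t14.40 unit xy [  7.9 240.6] z 161.1 rpy [ 3.1361e+00 -3.1000e-03  1.5408e+00] F [-0.1  0.4 -1.4] w 21.0 g 58.9 q7 -0.21
[[234.31455809 141.31941566]]
```

>>> drive_tool --motion '[{"fingers":0,"linear":[-0.0307,-0.0016,0],"twist":0},{"fingers":0,"linear":[-0.0307,-0.0016,0],"twist":0},{"fingers":0,"linear":[-0.0307,-0.0016,0],"twist":0},{"fingers":0,"linear":[-0.0307,-0.0016,0],"twist":0},{"fingers":0,"linear":[-0.0307,-0.0016,0],"twist":0}]'

```text
clock: 14.87
eef_pos: [560.7, 111.3, 156.2]
tool_rot: [-3.138, 0.001, 1.541]
force: [1.4, -0.1, 0.8]
width: 21.3
gripper_force: 58.9
```

>>> drive_tool --motion '[{"fingers":0,"linear":[0,0,0.01],"twist":0},{"fingers":0,"linear":[0,0,0.01],"twist":0},{"fingers":0,"linear":[0,0,0],"twist":0},{"fingers":0,"linear":[0,0,0],"twist":0},{"fingers":0,"linear":[0,0,0],"twist":0}]'

```text
clock: 15.28
eef_pos: [562.0, 114.4, 137.2]
tool_rot: [-3.14, -0.0, 1.543]
force: [-0.2, -0.8, -0.7]
width: 20.6
gripper_force: 58.9
```

>>> drive_tool --motion '[{"fingers":0,"linear":[0,0,0],"twist":0},{"fingers":0,"linear":[0,0,0],"twist":0},{"fingers":0,"linear":[0,0,0],"twist":0},{"fingers":0,"linear":[0,0,0],"twist":0}]'

```text
clock: 15.62
eef_pos: [562.4, 113.1, 138.0]
tool_rot: [3.141, -0.0, 1.541]
force: [-0.8, 0.4, -1.6]
width: 21.0
gripper_force: 58.9
```

Run:
```python
from h import *
p=st()["eef_pos"];s=get("side")
c=proj(s,p-[0,0,7.9])[0];print(c)
g=s["color"].min(2);r=int(round(c[1]))
print(g[r-4:r+14,int(c[0])-14:int(c[0])+15])
```

```text
t15.62 unit xy [-1.8 86.7] z 138.0 rpy [ 3.1412e+00 -2.0000e-04  1.5413e+00] F [-0.8  0.4 -1.6] w 21.0 g 58.9 q7 0.04
[243.73128535 162.65890112]
[[ 39  44  44  43  39  42  39  41  63  58  42  67  90  79 106 106 111  97
   65  80 132 124  86  58  51  58  56  51  52]
 [ 43  44  44  40  38  43  70 122 159 149  90  74  96  91 108 108 109 103
   91  94 145 210 186 122  69  51  59  58  54]
 [ 36  38  47  41  37  62 149 219 215 212 176  88  93  89 113 108 108 108
  110 130  92 133 216 203 121  50  55  56  54]
 [ 45  45  46  47  37  97 166  98  96 100  99  98  97 109 107 108 111 108
  104 105 101  99  97  97  82  49  68  70  67]
 [ 42  45  44  42  38  55  93 104 105 100 105 100 105 106 111 110 107 104
  102 107 106 100 102 104  85  61 107 107 103]
 [ 43  45  45  49  42  52  80 106 103 106 106 106 104 107 101 104 107 104
  107 102 107 132 118  99  80  61  84 103 108]
 [ 41  41  39  42  47  43  58  94 100 107 101 107 108 110 103 108 103 107
  122 118 127 189 150  63  47  49  51  77 101]
 [ 42  46  46  43  48  45  41  42  66  98 102 102 109 110 107 111 106 119
  165 155 103  89  68  44  50  50
[... 524 characters left out ...]
 48  49  52  46  50  49  48  51  73 104  90  61
   47  51  50  46  53  56  49  51  50  53  51]
 [ 45  44  43  48  47  49  41  45  47  53  49  51  47  53  71 100  94  68
   50  57  52  51  52  50  47  46  60  75  80]
 [ 46  45  47  49  47  42  51  45  52  51  45  45  48  47  70  94 106 102
   42  62  73  75  76 101 115 118 137 161 166]
 [ 48  46  40  44  47  40  43  43  40  42  45  40  51  59  68  93  91  93
  115 139 157 157 165 197 230 228 226 227 224]
 [ 45  38  41  44  44  38  54  71  81  91 101 119 132 132 121  92 105 173
  230 226 224 226 226 224 220 219 221 221 223]
 [ 72  69  78  95 113 112 137 157 159 189 197 228 228 223 174  90 105 164
  226 222 216 220 218 218 219 215 220 219 221]]
```

>>> drive_tool --motion '[{"fingers":0,"linear":[0,0.0016,0],"twist":0},{"fingers":0,"linear":[0,0,0.006],"twist":0},{"fingers":0,"linear":[0,0,0.004],"twist":0},{"fingers":0,"linear":[0,0,0.004],"twist":0},{"fingers":0,"linear":[0,0,0.004],"twist":0}]'

```text
clock: 16.08
eef_pos: [563.6, 112.6, 119.1]
tool_rot: [-3.141, 0.0, 1.541]
force: [0.4, 0.4, -0.5]
width: 21.1
gripper_force: 58.9
```

>>> drive_tool --motion '[{"fingers":0,"linear":[0,0,0.004],"twist":0},{"fingers":0,"linear":[0,0,0.004],"twist":0},{"fingers":0,"linear":[0,0,0],"twist":0}]'

```text
clock: 16.33
eef_pos: [563.2, 112.6, 110.8]
tool_rot: [-3.14, 0.0, 1.541]
force: [0.6, -0.3, -0.6]
width: 21.0
gripper_force: 58.9
```

Run:
```python
from h import *
st()
```

```text
t16.33 unit xy [-1.  86.2] z 110.8 rpy [-3.1399e+00  4.0000e-04  1.5407e+00] F [ 0.6 -0.3 -0.6] w 21.0 g 58.9 q7 0.06
```

>>> drive_tool --motion '[{"fingers":0,"linear":[0,0,0.009],"twist":0},{"fingers":0,"linear":[0,0,0.009],"twist":0},{"fingers":0,"linear":[0,0,0.008],"twist":0},{"fingers":0,"linear":[0,0,0.006],"twist":0},{"fingers":0,"linear":[0,0,0],"twist":0}]'

```text
clock: 16.75
eef_pos: [562.7, 112.6, 78.1]
tool_rot: [-3.139, 0.001, 1.541]
force: [-0.1, 0.5, -0.0]
width: 21.0
gripper_force: 58.9
```

>>> drive_tool --motion '[{"fingers":0.45,"linear":[0,0,0],"twist":0},{"fingers":0.45,"linear":[0,0,0],"twist":0},{"fingers":0.45,"linear":[0,0,0],"twist":0},{"fingers":0.45,"linear":[0,0,-0.01],"twist":0},{"fingers":0.45,"linear":[0,0,-0.03],"twist":0}]'

```text
clock: 17.17
eef_pos: [561.2, 112.4, 117.7]
tool_rot: [-3.135, 0.002, 1.541]
force: [0.9, -0.3, -0.1]
width: 38.2
gripper_force: 0.0
```

>>> drive_tool --motion '[{"fingers":0.45,"linear":[0,0,-0.03],"twist":0},{"fingers":0.45,"linear":[0,0,-0.03],"twist":0},{"fingers":0.45,"linear":[-0.03,0.001,0],"twist":0},{"fingers":0.45,"linear":[-0.03,0.001,0],"twist":0},{"fingers":0.45,"linear":[-0.03,0.001,0],"twist":0}]'

```text
clock: 17.58
eef_pos: [564.8, 22.3, 181.8]
tool_rot: [3.139, -0.001, 1.543]
force: [0.8, -0.0, 0.2]
width: 38.8
gripper_force: 0.0
```

>>> drive_tool --motion '[{"fingers":0.45,"linear":[-0.03,0.001,0],"twist":0},{"fingers":0.45,"linear":[-0.03,0.001,0],"twist":0},{"fingers":0.45,"linear":[-0.03,0.001,0],"twist":0},{"fingers":0.45,"linear":[-0.03,0.001,0],"twist":0},{"fingers":0.45,"linear":[-0.03,0.001,0],"twist":0}]'

```text
clock: 18.0
eef_pos: [564.7, -129.0, 181.1]
tool_rot: [3.14, 0.0, 1.541]
force: [0.1, -0.5, 0.1]
width: 38.6
gripper_force: 0.0
```

Run:
```python
from h import *
st();t=get("top");s=get("side")
blobs(t);print();blobs(s)
cv2.imwrite("pics/s6.png",np.hstack([cv2.resize(d["color"][y:y+75,x:x+65],None,fx=6,fy=6,interpolation=cv2.INTER_CUBIC) for d,x,y in((s,212,140),(t,190,150))]))
```

```text
t18.00 unit xy [   7.8 -155.2] z 181.1 rpy [3.1402e+00 1.0000e-04 1.5407e+00] F [ 0.1 -0.5  0.1] w 38.6 g 0.0 q7 0.42
[335.2 239.6] 129.5 U [-114.6 -285.5] [38.2 41.5]
[344.3 198.3] 229.5 U [  16.6 -306.3] [54.3 54.4]
[395.9 178.6] 227.5 U [  99.1 -468.4] [45.4 85.3]
[130.7 145.6] 586.5 U [119.5 386.9] [ 87.7 100.6]

[339.4 278.5] 210.5 U [ 111.3 -436. ] [48.9 74.5]
[289.7 255.9] 180.5 U [  17.  -306.7] [54.9 55.2]
[307.9 175.4] 302.5 U [281.8 162.3] [191.1 254.5]
```

View pics/s6.png

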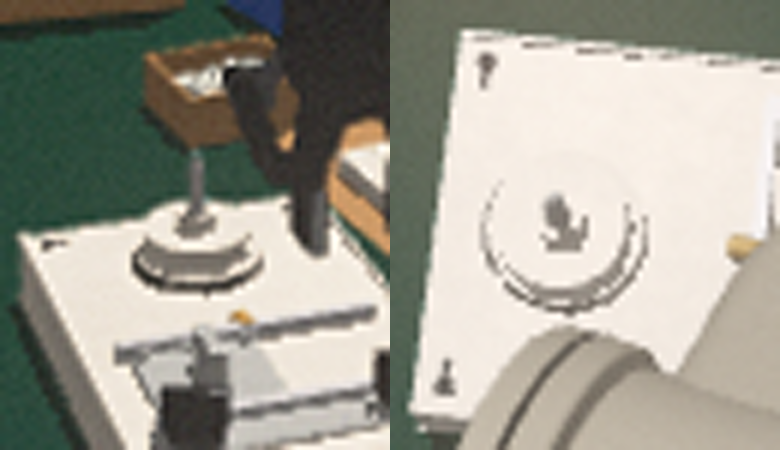

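Both discs are seated and concentric, at side crop (195,240) and top crop (563,230). Next is disc_56 at unit (16.8,-306.5).

>>> drive_tool --motion '[{"fingers":0.45,"linear":[-0.0302,0.0018,0],"twist":0},{"fingers":0.45,"linear":[-0.0302,0.0018,0],"twist":0},{"fingers":0.45,"linear":[-0.0302,0.0018,0],"twist":0},{"fingers":0.45,"linear":[-0.0302,0.0018,0],"twist":0},{"fingers":0.45,"linear":[-0.0302,0.0018,0],"twist":0}]'

```text
clock: 18.52
eef_pos: [569.4, -279.4, 180.9]
tool_rot: [3.141, -0.0, 1.541]
force: [-0.9, -0.9, -0.2]
width: 38.6
gripper_force: 0.0
```

>>> drive_tool --motion '[{"fingers":0.45,"linear":[0,0,0.035],"twist":0},{"fingers":0.45,"linear":[0,0,0.035],"twist":0},{"fingers":0.45,"linear":[0,0,0.035],"twist":0},{"fingers":0.45,"linear":[0,0,0.035],"twist":0},{"fingers":0.45,"linear":[0,0,0],"twist":0}]'

```text
clock: 18.93
eef_pos: [565.0, -275.3, 34.0]
tool_rot: [-3.131, -0.005, 1.541]
force: [-0.2, 0.4, -0.8]
width: 38.8
gripper_force: 0.0
```

>>> drive_tool --motion '[{"fingers":0.45,"linear":[0,0,0],"twist":0},{"fingers":0.45,"linear":[0,0,0],"twist":0},{"fingers":0.45,"linear":[0,0,0],"twist":0},{"fingers":0.45,"linear":[0,0,0],"twist":0}]'

```text
clock: 19.27
eef_pos: [570.9, -279.4, 42.6]
tool_rot: [3.137, 0.002, 1.541]
force: [0.3, 0.1, -0.0]
width: 38.2
gripper_force: 0.0
```

Run:
```python
from h import *
st();s=get("side");blobs(s)
```

```text
t19.27 unit xy [  18.5 -305.3] z 42.6 rpy [3.1374e+00 1.8000e-03 1.5410e+00] F [ 0.3  0.1 -0. ] w 38.2 g 0.0 q7 0.69
[339.1 278.7] 213.5 U [ 111.4 -436.1] [48.8 75.1]
[244.5 260.6] 121.0 U [-115.2 -284.8] [41.9 46.5]
[288.7 252.8] 53.0 U [  17.1 -296.2] [31.8 51.5]
[276.6 167.9] 66.5 U [191.6 241.5] [ 57.  111.6]
```

>>> drive_tool --motion '[{"fingers":0.45,"linear":[-0.001,-0.001,0.016],"twist":0},{"fingers":0.45,"linear":[0,0,0.0155],"twist":0},{"fingers":0.45,"linear":[0,0,0],"twist":0},{"fingers":0,"linear":[0,0,0],"twist":0},{"fingers":0,"linear":[0,0,0],"twist":0}]'

```text
clock: 19.73
eef_pos: [568.6, -279.9, 9.6]
tool_rot: [3.14, 0.0, 1.541]
force: [-0.2, -0.7, -0.7]
width: 21.3
gripper_force: 58.7
```

>>> drive_tool --motion '[{"fingers":0,"linear":[0,0,0],"twist":0},{"fingers":0,"linear":[0,0,0],"twist":0},{"fingers":0,"linear":[0,0,0],"twist":0}]'

```text
clock: 19.98
eef_pos: [568.8, -280.0, 9.3]
tool_rot: [3.14, 0.001, 1.541]
force: [-2.0, 0.1, 4.2]
width: 21.1
gripper_force: 59.2
```

>>> drive_tool --motion '[{"fingers":0,"linear":[0,0,-0.015],"twist":0},{"fingers":0,"linear":[0,0,-0.03],"twist":0},{"fingers":0,"linear":[0,0,-0.035],"twist":0},{"fingers":0,"linear":[0,0,-0.035],"twist":0},{"fingers":0,"linear":[0,0,-0.035],"twist":0}]'

```text
clock: 20.4
eef_pos: [567.7, -279.5, 159.9]
tool_rot: [-3.141, -0.0, 1.541]
force: [0.5, -0.5, -0.3]
width: 20.9
gripper_force: 58.9
```

>>> drive_tool --motion '[{"fingers":0,"linear":[0,0,0],"twist":0},{"fingers":0,"linear":[0,0,0],"twist":0},{"fingers":0,"linear":[0,0,0],"twist":0}]'

```text
clock: 20.65
eef_pos: [567.8, -279.1, 158.1]
tool_rot: [-3.141, -0.001, 1.541]
force: [-0.3, 0.1, -0.4]
width: 20.9
gripper_force: 58.9
```

Run:
```python
from h import *
st()
```

```text
t20.65 unit xy [  15.4 -305.2] z 158.1 rpy [-3.1412e+00 -6.0000e-04  1.5409e+00] F [-0.3  0.1 -0.4] w 20.9 g 58.9 q7 0.64
```

>>> drive_tool --motion '[{"fingers":0,"linear":[0.0326,-0.0014,0],"twist":0},{"fingers":0,"linear":[0.0326,-0.0014,0],"twist":0},{"fingers":0,"linear":[0.0326,-0.0014,0],"twist":0},{"fingers":0,"linear":[0.0326,-0.0014,0],"twist":0},{"fingers":0,"linear":[0.0326,-0.0014,0],"twist":0}]'

```text
clock: 21.07
eef_pos: [564.4, -114.7, 156.4]
tool_rot: [-3.138, -0.001, 1.54]
force: [-0.2, 0.4, 0.0]
width: 21.2
gripper_force: 58.9
```

>>> drive_tool --motion '[{"fingers":0,"linear":[0.0326,-0.0014,0],"twist":0},{"fingers":0,"linear":[0.0326,-0.0014,0],"twist":0},{"fingers":0,"linear":[0.0326,-0.0014,0],"twist":0},{"fingers":0,"linear":[0.0326,-0.0014,0],"twist":0},{"fingers":0,"linear":[0.0326,-0.0014,0],"twist":0}]'

```text
clock: 21.48
eef_pos: [562.3, 48.2, 156.5]
tool_rot: [-3.138, 0.001, 1.541]
force: [-0.3, 1.3, -0.4]
width: 21.3
gripper_force: 58.9
```

>>> drive_tool --motion '[{"fingers":0,"linear":[0.0326,-0.0014,0],"twist":0},{"fingers":0,"linear":[0.0326,-0.0014,0],"twist":0},{"fingers":0,"linear":[0,0,0.01],"twist":0},{"fingers":0,"linear":[0,0,0.01],"twist":0},{"fingers":0,"linear":[0,0,0],"twist":0}]'

```text
clock: 21.9
eef_pos: [560.6, 111.2, 135.1]
tool_rot: [-3.136, 0.002, 1.541]
force: [-0.5, -1.0, -0.5]
width: 20.9
gripper_force: 58.9
```

>>> drive_tool --motion '[{"fingers":0,"linear":[0,0,0],"twist":0},{"fingers":0,"linear":[0,0,0],"twist":0},{"fingers":0,"linear":[0,0,0],"twist":0},{"fingers":0,"linear":[0,0,0],"twist":0}]'

```text
clock: 22.23
eef_pos: [563.4, 110.9, 138.7]
tool_rot: [3.141, 0.0, 1.539]
force: [-0.2, 0.7, -1.1]
width: 21.1
gripper_force: 58.9
```

```bash
cat >> h.py <<'E'
def held():
    p=st()["eef_pos"];s=get("side");c=proj(s,p-[0,0,7.4])[0];print(c)
    g=s["color"].min(2);r=int(round(c[1]))
    print(int(c[0])-14);print(g[r-3:r+12,int(c[0])-14:int(c[0])+15])
E
python3 - <<'E'
from h import *
held()
E
```

```text
t22.23 unit xy [-0.7 84.5] z 138.7 rpy [3.1409 0.     1.5391] F [-0.2  0.7 -1.1] w 21.1 g 58.9 q7 0.06
[244.18987421 162.57285549]
230
[[ 45  41  47  43  40  41  36  53  95 103  70  89  74 103 108 107 107 102
   65 104 143  90  57  51  54  54  54  56  50]
 [ 48  48  45  43  46  40  45  95 174 163 115  87  75 109 104 111 110 105
   90  99 105 102  69  54  54  56  54  54  52]
 [ 42  42  45  46  46  42  48  75 103 100 100  94  91 105 110 112 108 106
  106 104 108 106  86  50  59  71  68  71  66]
 [ 45  40  42  43  42  44  49  87 103 101 103 105 104 106 109 110 105 104
  108 105 107 106  79  41  63 101 108 107 102]
 [ 38  41  47  41  47  46  51  87 104  99 106 103 105 102 103 106 106 108
  104 104 109 101  68  44  62  85  98 103 106]
 [ 37  46  45  47  40  45  47  50  80 103 102 101 106 105 106 104 104 107
  106 105 101  70  47  50  48  45  78  97 104]
 [ 43  42  47  45  48  42  45  43  38  46  70  89  91 103 112 108  98  92
   74  66  46  48  49  53  52  52  56  71  90]
 [ 44  45  46  46  50  47  47  44  47  44  49  42  44  69 100  90  46  46
   44  48  49  51  48  53  50  54  48  45  67]
 [ 44  47  45  46  47  44  44  51  43  44  50  48  53  79 102  94  50  48
   53  51  53  52  59  52  55  48  53  46  42]
 [ 52  50  44  48  51  49  48  48  50  46  45  50  49  75  99  88  54  50
   49  54  54  51  51  50  56  58  57  54  56]
 [ 41  44  48  39  47  47  46  48  45  49  51  51  51  69 102  94  57  46
   53  59  52  56  53  52  54  53  52  50  56]
 [ 39  45  46  50  45  46  44  47  51  44  49  49  50  72  98  90  54  45
   50  49  56  51  54  51  55  51  46  47  50]
 [ 49  48  50  45  45  50  47  47  50  47  43  48  54  70  97  96  67  55
   45  42  47  44  50  49  49  62  74  85 106]
 [ 43  48  42  53  45  48  46  38  48  77  98 117 116 102  96 106 119 109
  114  97  95  74 102 116 118 136 160 165 197]
 [ 46  49  48  44  42  43  50  83 124 168 202 214 148  96  99  95 102 154
  221 191 185 163 200 230 227 225 225 224 209]]
```

>>> drive_tool --motion '[{"fingers":0,"linear":[0.002,-0.0003,0],"twist":0},{"fingers":0,"linear":[0,0,0.006],"twist":0},{"fingers":0,"linear":[0,0,0.004],"twist":0},{"fingers":0,"linear":[0,0,0.004],"twist":0},{"fingers":0,"linear":[0,0,0.004],"twist":0}]'

```text
clock: 22.7
eef_pos: [562.5, 114.0, 119.6]
tool_rot: [-3.141, 0.0, 1.541]
force: [-0.4, -0.4, 0.4]
width: 21.3
gripper_force: 58.9
```

>>> drive_tool --motion '[{"fingers":0,"linear":[0,0,0.004],"twist":0},{"fingers":0,"linear":[0,0,0.004],"twist":0},{"fingers":0,"linear":[0,0,0],"twist":0}]'

```text
clock: 22.95
eef_pos: [562.2, 113.9, 111.3]
tool_rot: [-3.14, 0.0, 1.541]
force: [0.7, 0.1, -0.5]
width: 21.2
gripper_force: 58.9
```

Run:
```python
from h import *
st()
```

```text
t22.95 unit xy [-2.  87.4] z 111.3 rpy [-3.1399e+00  4.0000e-04  1.5408e+00] F [ 0.7  0.1 -0.5] w 21.2 g 58.9 q7 0.07
```

>>> drive_tool --motion '[{"fingers":0,"linear":[-0.001,0.001,0.007],"twist":0},{"fingers":0,"linear":[0,0,0.006],"twist":0},{"fingers":0,"linear":[0,0,0.005],"twist":0},{"fingers":0,"linear":[0,0,0],"twist":0},{"fingers":0,"linear":[0,0,0],"twist":0}]'

```text
clock: 23.37
eef_pos: [563.4, 112.8, 93.8]
tool_rot: [-3.141, 0.0, 1.541]
force: [1.2, -1.1, 0.2]
width: 21.0
gripper_force: 58.9
```

>>> drive_tool --motion '[{"fingers":0.45,"linear":[0,0,0],"twist":0},{"fingers":0.45,"linear":[0,0,0],"twist":0},{"fingers":0.45,"linear":[0,0,0],"twist":0},{"fingers":0.45,"linear":[0,0,-0.01],"twist":0},{"fingers":0.45,"linear":[0,0,-0.03],"twist":0}]'

```text
clock: 23.78
eef_pos: [561.0, 112.6, 132.1]
tool_rot: [-3.134, 0.002, 1.541]
force: [-0.0, 0.2, 0.2]
width: 38.3
gripper_force: 0.0
```

>>> drive_tool --motion '[{"fingers":0.45,"linear":[0,0,-0.03],"twist":0},{"fingers":0.45,"linear":[0,0,-0.018],"twist":0},{"fingers":0.45,"linear":[-0.031,-0.0095,0],"twist":0},{"fingers":0.45,"linear":[-0.031,-0.0095,0],"twist":0},{"fingers":0.45,"linear":[-0.031,-0.0095,0],"twist":0}]'

```text
clock: 24.2
eef_pos: [532.5, 20.3, 183.7]
tool_rot: [3.139, -0.0, 1.543]
force: [-0.4, -0.7, 0.0]
width: 38.5
gripper_force: 0.0
```

>>> drive_tool --motion '[{"fingers":0.45,"linear":[-0.031,-0.0095,0],"twist":0},{"fingers":0.45,"linear":[-0.031,-0.0095,0],"twist":0},{"fingers":0.45,"linear":[-0.031,-0.0095,0],"twist":0},{"fingers":0.45,"linear":[-0.031,-0.0095,0],"twist":0},{"fingers":0.45,"linear":[-0.031,-0.0095,0],"twist":0}]'

```text
clock: 24.62
eef_pos: [479.9, -134.2, 183.3]
tool_rot: [3.14, 0.0, 1.541]
force: [0.5, -0.1, -0.2]
width: 38.5
gripper_force: 0.0
```

>>> drive_tool --motion '[{"fingers":0.45,"linear":[0,0,0],"twist":0},{"fingers":0.45,"linear":[0,0,0],"twist":0},{"fingers":0.45,"linear":[0,0,0],"twist":0}]'

```text
clock: 24.87
eef_pos: [480.8, -132.3, 182.9]
tool_rot: [3.141, -0.001, 1.541]
force: [0.5, 0.5, 0.7]
width: 38.7
gripper_force: 0.0
```

Run:
```python
from h import *
st();t=get("top");s=get("side");blobs(t);print();blobs(s)
g=s["color"].min(2)
print(g[164:186:1,228:262])
```

```text
t24.87 unit xy [ -76. -161.] z 182.9 rpy [ 3.1406e+00 -6.0000e-04  1.5407e+00] F [0.5 0.5 0.7] w 38.7 g 0.0 q7 0.48
[198.1 275.9] 432.0 U [-264.4  104.4] [ 56.6 218.2]
[335.2 239.7] 148.5 U [-115.5 -285.3] [41.5 43.4]
[395.8 178.7] 218.0 U [  98.7 -468.3] [45.2 84.4]
[130.6 145.5] 579.5 U [119.3 386.7] [87.5 99.9]

[339.4 278.5] 210.0 U [ 111.4 -435.9] [48.6 74.6]
[244.5 260.6] 121.0 U [-115.2 -284.8] [41.9 46.5]
[244.  173.7] 44.0 U [ 43.5 236.8] [47.2 65.1]
[301.6 174.3] 1124.5 U [271.7 168.8] [222.7 276.8]
[[ 39  41  47  49  44  45  42  41  41  42  44  43  43  49  45  47  70  58
   49  48  45  45  49  43  43  42  59  69  65  48  46  48  44  46]
 [ 42  45  45  46  45  47  42  43  48  48  46  44  47  52  44  55  94  68
   48  45  57  51  42  47  47  45  43  54  55  49  55  44  49  40]
 [ 37  48  44  43  44  45  48  42  45  46  46  45  50  44  48  62  94  96
   43  53  53  53  46  43  45  46  48  51  41  47  43  50  49  46]
 [ 43  41  48  39  45  51  39  42  43  47  46  45  51  48  48  73 106 111
   46  49  52  55  47  43  49  47  44  48  54  47  49  48  41  45]
 [ 41  41  43  45  54
[... 1817 characters left out ...]
 216 219 219 213 141  39  47  55 100  97 124 183 107 103 109 108 105
  109 128 189 154  52  51  67  94  99 141 229 221 223 222 224 221]
 [219 215 219 221 226 211  39  43  61  97  91  79 109 110 108 114 113 109
  110 107 105 104  74  46  64 125 192 192 228 223 223 225 224 223]
 [219 219 218 220 224 210  45  45  60  94  91  76 109 110 108 104 104 106
  107 105 104 104 103  83  86 135 168 134 227 222 221 218 220 221]
 [218 220 220 220 222 211  56  38  60  96  90  82 110 109 108 108 103 100
  104 106 103 113 150 180 153 171 113 121 225 220 223 222 223 220]
 [219 214 218 221 221 211 112  42  61  94  93  80 119 123 123 134 130 131
  127 117 121 144 213 176 147  90 113 180 222 221 222 222 220 222]]
```

disc_56 has left the bench and sits on the stack. Next is disc_44 at unit (-115.4,-285).

>>> drive_tool --motion '[{"fingers":0.45,"linear":[-0.031,-0.0098,0],"twist":0},{"fingers":0.45,"linear":[-0.031,-0.0098,0],"twist":0},{"fingers":0.45,"linear":[-0.031,-0.0098,0],"twist":0},{"fingers":0.45,"linear":[-0.031,-0.0098,0],"twist":0},{"fingers":0.45,"linear":[0,0,0.035],"twist":0}]'

```text
clock: 25.38
eef_pos: [439.6, -264.2, 152.1]
tool_rot: [3.131, 0.01, 1.535]
force: [1.8, -0.6, -0.1]
width: 38.3
gripper_force: 0.0
```

>>> drive_tool --motion '[{"fingers":0.45,"linear":[0,0,0.036],"twist":0},{"fingers":0.45,"linear":[0,0,0.036],"twist":0},{"fingers":0.45,"linear":[0,0,0.036],"twist":0},{"fingers":0.45,"linear":[0,0,0],"twist":0},{"fingers":0.45,"linear":[0,0,0],"twist":0}]'

```text
clock: 25.8
eef_pos: [436.8, -253.9, 38.1]
tool_rot: [-3.138, -0.002, 1.542]
force: [-0.9, -0.2, 0.3]
width: 38.7
gripper_force: 0.0
```

>>> drive_tool --motion '[{"fingers":0.45,"linear":[0,0,0],"twist":0},{"fingers":0.45,"linear":[0,0,0],"twist":0},{"fingers":0.45,"linear":[0,0,0],"twist":0},{"fingers":0.45,"linear":[0,0,0],"twist":0}]'

```text
clock: 26.13
eef_pos: [438.7, -255.9, 41.2]
tool_rot: [3.138, 0.001, 1.541]
force: [0.0, 1.3, -1.0]
width: 38.2
gripper_force: 0.0
```

Run:
```python
from h import *
st();s=get("side");blobs(s)
```

```text
t26.13 unit xy [-114.2 -285.8] z 41.2 rpy [3.1384e+00 1.5000e-03 1.5413e+00] F [ 0.   1.3 -1. ] w 38.2 g 0.0 q7 0.84
[339.3 279. ] 221.0 U [ 111.8 -435.4] [49.4 74.9]
[224.9 189.9] 216.5 U [-63.3 158.2] [ 50.2 253.2]
[275.2 204. ] 789.0 U [83.3 12.7] [111.7 335. ]
[301.5 173.5] 1124.0 U [272.4 170.2] [222.  274.5]
```

>>> drive_tool --motion '[{"fingers":0.45,"linear":[0.0005,-0.001,0.016],"twist":0},{"fingers":0.45,"linear":[0,0,0.0155],"twist":0},{"fingers":0.45,"linear":[0,0,0],"twist":0},{"fingers":0,"linear":[0,0,0],"twist":0},{"fingers":0,"linear":[0,0,0],"twist":0}]'

```text
clock: 26.6
eef_pos: [436.7, -255.2, 8.7]
tool_rot: [3.141, 0.0, 1.54]
force: [-0.4, 0.6, 0.9]
width: 21.4
gripper_force: 58.7
```

>>> drive_tool --motion '[{"fingers":0,"linear":[0,0,0],"twist":0},{"fingers":0,"linear":[0,0,0],"twist":0},{"fingers":0,"linear":[0,0,0],"twist":0}]'

```text
clock: 26.85
eef_pos: [437.0, -255.3, 8.5]
tool_rot: [3.14, 0.001, 1.541]
force: [0.2, -0.0, 3.9]
width: 21.0
gripper_force: 59.2
```

>>> drive_tool --motion '[{"fingers":0,"linear":[0,0,-0.015],"twist":0},{"fingers":0,"linear":[0,0,-0.03],"twist":0},{"fingers":0,"linear":[0,0,-0.035],"twist":0},{"fingers":0,"linear":[0,0,-0.035],"twist":0},{"fingers":0,"linear":[0,0,-0.035],"twist":0}]'

```text
clock: 27.27
eef_pos: [436.0, -254.7, 159.4]
tool_rot: [-3.141, -0.0, 1.541]
force: [0.8, -0.5, -1.1]
width: 20.8
gripper_force: 58.9
```

>>> drive_tool --motion '[{"fingers":0,"linear":[0,0,0],"twist":0},{"fingers":0,"linear":[0,0,0],"twist":0},{"fingers":0,"linear":[0,0,0],"twist":0}]'

```text
clock: 27.52
eef_pos: [436.3, -254.4, 157.7]
tool_rot: [-3.141, -0.001, 1.541]
force: [0.5, 1.1, -1.1]
width: 20.9
gripper_force: 58.9
```

Run:
```python
from h import *
held()
```

```text
t27.52 unit xy [-116.8 -284.4] z 157.7 rpy [-3.1415e+00 -5.0000e-04  1.5413e+00] F [ 0.5  1.1 -1.1] w 20.9 g 58.9 q7 0.77
[243.19938188 218.5921545 ]
229
[[103 102  98  95 126 222 211  52  46  71  95  76  87 104 105 107 106 108
   97  66  70 106 171 230 226 217 221 220 220]
 [103  99  99  96 107 171 217 103  76  91  90  78  89 109 107 110 109 110
  104  88  88 104 127 223 218 220 221 220 216]
 [ 95 103 101  94  91 126 203  97 100  92  89  81  95 107 110 105 108 113
  104 101 104 101 122 197 213 215 213 202 175]
 [ 70 106 103  99  98 108 141  98 102  98 101 107 108 105 107 108 110 106
  104 104 103 105 117 171 153 150 123  98 101]
 [ 53  98 102 103  96  95 102  98 105 103 105 105 103 106 109 108 106 106
  103 102 105 104 102 104 106 105 103 105 109]
 [ 34  75 102  96 100  99 101 101 105 103 102  98 106 102 101 103 106 106
  108 105 102 105 107 109 105 105 111 109 106]
 [ 40  71  97  99 100  98 106 106 103 106 105 106 104 106 107 105 105 107
  107 107 105 104 108 108 109 107 110 109 106]
 [ 30  32  77  98  97 100  99 100 106 104 108 103 107 106 109 109 107 106
  110 107 109 108 110 107
[... 169 characters left out ...]
100 102 105 105 105 109 104 107 103 109 108 108
  105 107 103 105 108 107 108 109 105 107 109]
 [ 28  32  33  70  99 100 100 104 105 107 106 101 103 103 104 104 105 105
  103 102 107 104 105 110 108 108 109 111 104]
 [ 33  31  27  54 100 101 100 103 106 105 107 105 108 105 106 108 109 104
  109 107 105 106 105 108 108 109 109 107 108]
 [ 31  30  29  37  72 102  98 101 107 104 107 113 106 105 106 108 109 109
  103 108 109 106 105 105 112 103 110 109 108]
 [ 37  40  27  27  50 102 102 104 104 105 109 107 107 108 102 107 105 105
  105 101 104 106 104 108 110 107 105 105 102]
 [ 33  37  25  25  33  70 101 101 103 102 105 108 108 104 107 111 105 107
  109 108 110 105 102 101  97 102  96  79  67]]
```

>>> drive_tool --motion '[{"fingers":0,"linear":[0.0309,0.0096,0],"twist":0},{"fingers":0,"linear":[0.0309,0.0096,0],"twist":0},{"fingers":0,"linear":[0.0309,0.0096,0],"twist":0},{"fingers":0,"linear":[0.0309,0.0096,0],"twist":0},{"fingers":0,"linear":[0.0309,0.0096,0],"twist":0}]'

```text
clock: 27.98
eef_pos: [488.2, -100.4, 156.2]
tool_rot: [-3.138, -0.0, 1.54]
force: [0.7, -0.2, -0.9]
width: 21.1
gripper_force: 58.9
```

>>> drive_tool --motion '[{"fingers":0,"linear":[0.0309,0.0096,0],"twist":0},{"fingers":0,"linear":[0.0309,0.0096,0],"twist":0},{"fingers":0,"linear":[0.0309,0.0096,0],"twist":0},{"fingers":0,"linear":[0.0309,0.0096,0],"twist":0},{"fingers":0,"linear":[0.0309,0.0096,0],"twist":0}]'

```text
clock: 28.4
eef_pos: [540.8, 52.5, 156.0]
tool_rot: [-3.138, 0.001, 1.541]
force: [0.4, -0.5, -0.4]
width: 21.5
gripper_force: 58.9
```

>>> drive_tool --motion '[{"fingers":0,"linear":[0.0309,0.0096,0],"twist":0},{"fingers":0,"linear":[0.0309,0.0096,0],"twist":0},{"fingers":0,"linear":[0,0,0.01],"twist":0},{"fingers":0,"linear":[0,0,0.01],"twist":0},{"fingers":0,"linear":[0,0,0],"twist":0}]'

```text
clock: 28.82
eef_pos: [560.1, 111.3, 134.4]
tool_rot: [-3.135, 0.002, 1.541]
force: [-0.5, -0.3, -0.3]
width: 21.0
gripper_force: 58.9
```

>>> drive_tool --motion '[{"fingers":0,"linear":[0,0,0],"twist":0},{"fingers":0,"linear":[0,0,0],"twist":0},{"fingers":0,"linear":[0,0,0],"twist":0},{"fingers":0,"linear":[0,0,0],"twist":0},{"fingers":0,"linear":[0,0,0],"twist":0}]'

```text
clock: 29.23
eef_pos: [563.0, 111.7, 138.3]
tool_rot: [3.141, -0.0, 1.54]
force: [0.1, -0.0, 0.3]
width: 21.2
gripper_force: 58.9
```

Run:
```python
from h import *
held()
```

```text
t29.23 unit xy [-1.2 85.3] z 138.3 rpy [ 3.1409e+00 -3.0000e-04  1.5398e+00] F [ 0.1 -0.   0.3] w 21.2 g 58.9 q7 0.09
[244.00387818 162.60448043]
230
[[ 42  46  42  49  43  41  37  42  46  66  65  93  73 107 102 107 107 104
   58  90  57  52  55  52  57  55  55  56  55]
 [ 36  42  41  46  40  43  38  38  68 126  89  91  82 112 108 113 108 100
   79  98  76  50  56  49  53  49  57  53  57]
 [ 43  42  43  40  42  45  43  43  63 103  97  95  83 107 104 111 108 107
  109 106  87  55  55  54  55  73  67  69  65]
 [ 40  41  34  44  48  45  46  38  58  99 108 105 108 106 106 104 103 104
  108 107  86  47  51  43  62 109 104 105 103]
 [ 42  43  45  43  46  40  42  44  54  85 103 103  99 104 106 105 106 107
  103  99  64  43  42  47  60  87 100 106  99]
 [ 36  44  48  43  41  42  43  40  43  52  70  92  86 105 109 105 101  89
   61  44  43  53  47  45  49  47  74 100 102]
 [ 41  42  42  45  41  43  45  45  42  43  43  44  42  54  85  69  43  48
   44  47  55  50  51  51  45  49  50  73  92]
 [ 47  50  39  40  48  49  47  46  48  43  49  43  50  76 103  92  44  45
   52  50  56  48  48  55  52
[... 165 characters left out ...]
 46  49  45  43  38  44  50  72  95  95  59  57
   45  46  44  57  45  50  51  54  56  50  56]
 [ 49  45  44  46  48  43  42  42  44  45  73  71  77  88  93  93  94  99
   96  92  54  51  44  50  58  50  57  52  50]
 [ 48  50  45  44  49  44  44  40  75 128 161 155 103 101  96  95 105 126
  193 186 126  68  46  50  53  50  49  56  50]
 [ 48  39  43  46  50  44  43  73 156 220 218 202 100 107 103 102 104 130
  212 228 222 148  67  36  50  57  75  77 100]
 [ 43  46  47  52  42  45  46 109 201  97 100  97 104 107 110 109 111 128
  207 215 229 221 138 110 116 140 162 168 200]
 [ 40  45  42  43  42  45  43  79 102 101  98 106 104 104 110 112 106 122
  175 127 212 202 186 228 224 227 224 225 209]]
```

>>> drive_tool --motion '[{"fingers":0,"linear":[0.0008,0,0.004],"twist":0},{"fingers":0,"linear":[0,0,0.005],"twist":0},{"fingers":0,"linear":[0,0,0.004],"twist":0},{"fingers":0,"linear":[0,0,0.004],"twist":0},{"fingers":0,"linear":[0,0,0.004],"twist":0}]'

```text
clock: 29.7
eef_pos: [562.6, 113.0, 116.1]
tool_rot: [-3.141, 0.0, 1.541]
force: [0.4, -0.1, -0.4]
width: 20.9
gripper_force: 58.9
```

>>> drive_tool --motion '[{"fingers":0,"linear":[0,0,0.004],"twist":0},{"fingers":0,"linear":[0,0,0.003],"twist":0},{"fingers":0,"linear":[0,0,0.003],"twist":0},{"fingers":0,"linear":[0,0,0],"twist":0},{"fingers":0,"linear":[0,0,0],"twist":0}]'

```text
clock: 30.12
eef_pos: [562.7, 113.0, 106.6]
tool_rot: [-3.141, 0.0, 1.541]
force: [1.0, -0.2, -0.5]
width: 21.0
gripper_force: 58.9
```

Run:
```python
from h import *
st()
```

```text
t30.12 unit xy [-1.5 86.6] z 106.6 rpy [-3.1413e+00  1.0000e-04  1.5407e+00] F [ 1.  -0.2 -0.5] w 21.0 g 58.9 q7 0.11
```

>>> drive_tool --motion '[{"fingers":0.45,"linear":[0,0,0],"twist":0},{"fingers":0.45,"linear":[0,0,0],"twist":0},{"fingers":0.45,"linear":[0,0,0],"twist":0},{"fingers":0.45,"linear":[0,0,-0.01],"twist":0},{"fingers":0.45,"linear":[0,0,-0.032],"twist":0}]'

```text
clock: 30.53
eef_pos: [559.7, 112.8, 146.2]
tool_rot: [-3.134, 0.002, 1.541]
force: [-0.3, 0.1, -0.4]
width: 38.2
gripper_force: 0.0
```

>>> drive_tool --motion '[{"fingers":0.45,"linear":[0,0,-0.032],"twist":0},{"fingers":0.5,"linear":[-0.0282,-0.0069,0],"twist":0},{"fingers":0.5,"linear":[-0.0282,-0.0069,0],"twist":0},{"fingers":0.5,"linear":[-0.0282,-0.0069,0],"twist":0},{"fingers":0.5,"linear":[-0.0282,-0.0069,0],"twist":0}]'

```text
clock: 30.95
eef_pos: [531.6, 0.1, 182.0]
tool_rot: [3.14, -0.0, 1.542]
force: [0.5, 0.5, 0.0]
width: 42.8
gripper_force: 0.0
```

>>> drive_tool --motion '[{"fingers":0.5,"linear":[-0.0282,-0.0069,0],"twist":0},{"fingers":0.5,"linear":[0,0,0],"twist":0},{"fingers":0.5,"linear":[0,0,0],"twist":0},{"fingers":0.5,"linear":[0,0,0],"twist":0}]'

```text
clock: 31.28
eef_pos: [524.5, -26.4, 181.4]
tool_rot: [3.141, -0.001, 1.541]
force: [-0.1, 0.6, -0.2]
width: 42.3
gripper_force: 0.0
```

Run:
```python
from h import *
st();s=get("side");t=get("top");blobs(t);blobs(s)
cv2.imwrite("pics/s7.png",np.hstack([cv2.resize(d["color"][y:y+80,x:x+w],None,fx=6,fy=6,interpolation=cv2.INTER_CUBIC) for d,x,y,w in((s,210,145,85),(t,195,150,45))]))
```

```text
t31.28 unit xy [-35.5 -53.8] z 181.4 rpy [ 3.1406e+00 -8.0000e-04  1.5407e+00] F [-0.1  0.6 -0.2] w 42.3 g 0.0 q7 0.30
[284.5 200.8] 1216.5 U [ -31.1 -115. ] [ 82.5 248.7]
[130.7 145.3] 591.5 U [120.1 387.1] [ 88.1 100.8]
[339.4 278.6] 211.0 U [ 111.2 -436.1] [48.7 74.8]
[302.  174.2] 1124.5 U [272.4 167.6] [220.4 278. ]
```

View pics/s7.png

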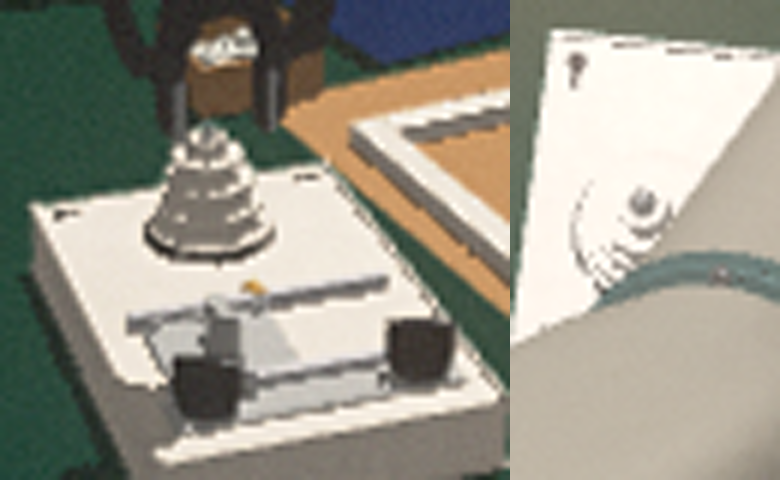

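All four discs form a clean cone on the spindle at side crop (207,195), and the shutter tab is at its shut end. Now draw the shutter back by 35 mm.

>>> drive_tool --motion '[{"fingers":0.5,"linear":[-0.0005,-0.0005,0.03],"twist":0},{"fingers":0.5,"linear":[0,0,0.03],"twist":0},{"fingers":0.5,"linear":[0,0,0.03],"twist":0},{"fingers":0.5,"linear":[0,0,0.02],"twist":0},{"fingers":0.5,"linear":[0,0,0.015],"twist":0}]'

```text
clock: 31.8
eef_pos: [522.8, -25.7, 53.6]
tool_rot: [-3.139, -0.001, 1.543]
force: [0.9, 0.0, -0.0]
width: 42.5
gripper_force: 0.0
```

>>> drive_tool --motion '[{"fingers":0.5,"linear":[0,0,0],"twist":0},{"fingers":0.5,"linear":[0,0,0],"twist":0},{"fingers":0.5,"linear":[0,0,0],"twist":0},{"fingers":0.5,"linear":[0,0,0],"twist":0}]'

```text
clock: 32.13
eef_pos: [524.6, -27.0, 57.0]
tool_rot: [3.139, -0.0, 1.541]
force: [0.9, 0.5, 0.3]
width: 42.4
gripper_force: 0.0
```

Run:
```python
from h import *
st()
```

```text
t32.13 unit xy [-35.3 -54.5] z 57.0 rpy [ 3.1393e+00 -1.0000e-04  1.5415e+00] F [0.9 0.5 0.3] w 42.4 g 0.0 q7 0.41
```

>>> drive_tool --motion '[{"fingers":0,"linear":[0,0,0],"twist":0},{"fingers":0,"linear":[0,0,0],"twist":0},{"fingers":0,"linear":[0,0,0],"twist":0},{"fingers":0,"linear":[0,0,0],"twist":0},{"fingers":0,"linear":[0,0,0],"twist":0}]'

```text
clock: 32.55
eef_pos: [524.1, -27.3, 56.6]
tool_rot: [3.14, -0.0, 1.541]
force: [-1.4, 1.3, 6.6]
width: 8.4
gripper_force: 59.0
```

Run:
```python
from h import *
st()
```

```text
t32.55 unit xy [-35.8 -54.8] z 56.6 rpy [ 3.1401e+00 -4.0000e-04  1.5406e+00] F [-1.4  1.3  6.6] w 8.4 g 59.0 q7 0.41
```

>>> drive_tool --motion '[{"fingers":0,"linear":[0,0.006,0],"twist":0},{"fingers":0,"linear":[0,0.006,0],"twist":0},{"fingers":0,"linear":[0,0.006,0],"twist":0},{"fingers":0,"linear":[0,0.006,0],"twist":0},{"fingers":0,"linear":[0,0.005,0],"twist":0}]'

```text
clock: 32.97
eef_pos: [552.4, -28.2, 56.6]
tool_rot: [-3.141, -0.001, 1.541]
force: [-3.8, 1.3, 9.5]
width: 8.2
gripper_force: 59.7
```

>>> drive_tool --motion '[{"fingers":0,"linear":[0,0.003,0],"twist":0},{"fingers":0,"linear":[0,0.002,0],"twist":0},{"fingers":0,"linear":[0,0.001,0],"twist":0},{"fingers":0,"linear":[0,0,0],"twist":0},{"fingers":0,"linear":[0,0,0],"twist":0}]'

```text
clock: 33.38
eef_pos: [559.4, -28.4, 56.7]
tool_rot: [3.14, -0.0, 1.541]
force: [0.4, 0.3, 5.8]
width: 8.7
gripper_force: 59.2
```

Run:
```python
from h import *
st()
```

```text
t33.38 unit xy [ -0.5 -54.8] z 56.7 rpy [ 3.1398e+00 -3.0000e-04  1.5407e+00] F [0.4 0.3 5.8] w 8.7 g 59.2 q7 0.39
```

The tab moved 35.3 mm and the force has dropped to zero: middle stop. Release and clear away to measure the shutter and knobs.

>>> drive_tool --motion '[{"fingers":0.45,"linear":[0,0,0],"twist":0},{"fingers":0.45,"linear":[0,0,0],"twist":0},{"fingers":0.45,"linear":[0,0,0],"twist":0},{"fingers":0.45,"linear":[0,0,0],"twist":0},{"fingers":0.45,"linear":[0,0,-0.02],"twist":0}]'

```text
clock: 33.8
eef_pos: [555.9, -28.1, 73.1]
tool_rot: [-3.135, -0.0, 1.541]
force: [-0.2, 0.6, 0.6]
width: 38.3
gripper_force: 0.0
```

>>> drive_tool --motion '[{"fingers":0.45,"linear":[0,0,-0.035],"twist":0},{"fingers":0.45,"linear":[0,0,-0.035],"twist":0},{"fingers":0.45,"linear":[0,0,-0.035],"twist":0},{"fingers":0.45,"linear":[-0.035,0,0],"twist":0},{"fingers":0.45,"linear":[-0.035,0,0],"twist":0}]'

```text
clock: 34.22
eef_pos: [558.4, -96.3, 183.0]
tool_rot: [3.137, -0.001, 1.548]
force: [0.5, -0.5, -0.9]
width: 38.4
gripper_force: 0.0
```

>>> drive_tool --motion '[{"fingers":0.45,"linear":[-0.035,0,0],"twist":0},{"fingers":0.45,"linear":[-0.035,0,0],"twist":0},{"fingers":0.45,"linear":[-0.035,0,0],"twist":0},{"fingers":0.45,"linear":[-0.035,0,0],"twist":0},{"fingers":0.45,"linear":[0,0,0],"twist":0}]'

```text
clock: 34.63
eef_pos: [550.0, -248.6, 181.4]
tool_rot: [3.141, 0.008, 1.53]
force: [0.1, -0.8, 0.8]
width: 38.5
gripper_force: 0.0
```

Run:
```python
from h import *
st();t=get("top");s=get("side")
im=t["color"].astype(int);g=im.min(2)
m=(im.max(2)<95).astype(np.uint8);m[:160]=0;m[232:]=0;m[:,:262]=0;m[:,295:]=0
for c in cv2.findContours(m,cv2.RETR_EXTERNAL,cv2.CHAIN_APPROX_NONE)[0]:
    if cv2.contourArea(c)>15:
        (x,y),(w,h),a=cv2.minAreaRect(c);P=plane(t,[[x,y]],66);print("dark",x,y,w,h,a,toU(P)[0].round(1))
a=cv2.resize(t["color"][160:232,240:300],None,fx=8,fy=8,interpolation=cv2.INTER_CUBIC)
b=cv2.resize(s["color"][185:225,230:280],None,fx=6,fy=6,interpolation=cv2.INTER_CUBIC)
b=np.vstack([b,np.zeros((576-240,300,3),np.uint8)])
cv2.imwrite("pics/k.png",np.hstack([a,b]))
```

```text
t34.63 unit xy [  -3.3 -275.2] z 181.4 rpy [3.1409 0.0077 1.5302] F [ 0.1 -0.8  0.8] w 38.5 g 0.0 q7 0.64
dark 287.11175537109375 174.9529266357422 5.097866058349609 11.497314453125 40.601295471191406 [  56.9 -117.5]
dark 286.0 161.5 3.0 16.0 90.0 [  98.6 -110.5]
```

View pics/k.png

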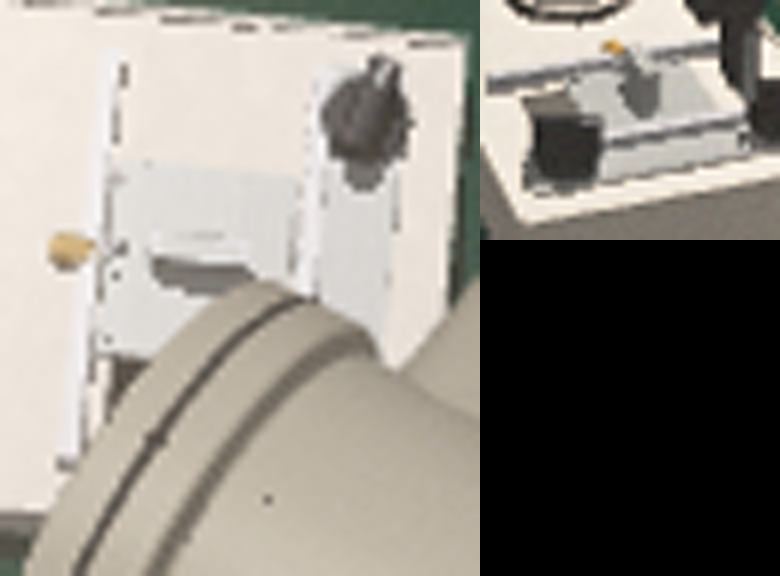

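The picture shows the shutter plate at mid travel with its tab at crop (205,245), and the far knob at crop (365,110). The arm covers the near knob. I'll move the arm to the left and read the knob pixels numerically.

>>> drive_tool --motion '[{"fingers":0.45,"linear":[0.036,-0.011,0],"twist":0},{"fingers":0.45,"linear":[0.036,-0.011,0],"twist":0},{"fingers":0.45,"linear":[0.036,-0.011,0],"twist":0},{"fingers":0.45,"linear":[0.036,-0.011,0],"twist":0},{"fingers":0.45,"linear":[0.036,-0.011,0],"twist":0}]'

```text
clock: 35.15
eef_pos: [501.5, -53.2, 180.6]
tool_rot: [-3.141, -0.001, 1.543]
force: [-0.3, 0.2, -0.2]
width: 38.6
gripper_force: 0.0
```

>>> drive_tool --motion '[{"fingers":0.45,"linear":[0.036,-0.011,0],"twist":0},{"fingers":0.45,"linear":[0.036,-0.011,0],"twist":0},{"fingers":0.45,"linear":[0.036,-0.011,0],"twist":0},{"fingers":0.45,"linear":[0.036,-0.011,0],"twist":0},{"fingers":0.45,"linear":[0.036,-0.011,0],"twist":0}]'

```text
clock: 35.57
eef_pos: [451.2, 128.2, 180.8]
tool_rot: [-3.141, -0.001, 1.544]
force: [1.4, 0.5, 0.5]
width: 38.3
gripper_force: 0.0
```

>>> drive_tool --motion '[{"fingers":0.45,"linear":[0.036,0,0],"twist":0},{"fingers":0.45,"linear":[0.036,0,0],"twist":0},{"fingers":0.45,"linear":[0.036,0,0],"twist":0},{"fingers":0.45,"linear":[0,0,0],"twist":0},{"fingers":0.45,"linear":[0,0,0],"twist":0}]'

```text
clock: 35.98
eef_pos: [454.5, 236.8, 180.3]
tool_rot: [-3.14, -0.001, 1.549]
force: [-0.4, -0.5, -0.7]
width: 38.3
gripper_force: 0.0
```

Run:
```python
from h import *
st();t=get("top");g=t["color"].min(2)
print("far 276..294, rows 165..187");print(g[165:187,276:295])
print("near 272..292, rows 205..227");print(g[205:227,272:293])
# shutter plate near edge column profile
print(g[180:222,262])
X=lambda u:np.r_[UM+UR@u[:2],u[2]]
for n,c in(("far",(65,-111)),("near",(-65,-111))):
    print(n,proj(t,[X((*c,58)),X((*c,80)),X((c[0]+19,c[1],80)),X((c[0]-19,c[1],80))]).round(1).tolist())
```

```text
t35.98 unit xy [-113.3  207.1] z 180.3 rpy [-3.1403e+00 -9.0000e-04  1.5487e+00] F [-0.4 -0.5 -0.7] w 38.3 g 0.0 q7 -0.19
far 276..294, rows 165..187
[[220 219 219 218 218 219 220 220 220 218 219 219 220 218 218 122 123 147
  148]
 [219 217 219 221 220 220 220 220 219 218 220 185 219 219 218 219 219 219
  219]
 [219 217 218 220 220 218 219 219 219 219  97 115 152 186 217 217 219 219
  217]
 [219 218 218 227 225 218 212 211 212 211  93 130 181  94 184 219 218 218
  217]
 [218 217 219 226 230 229 211 178 153 115 105 186 119  70 210 215 217 217
  216]
 [218 219 219 211 230 206 162  95  93  84  98 154  87  92 211 216 216 215
  216]
 [220 219 219 210 230 173  97  96  81 102  93  83  72  56 192 216 215 216
  216]
 [219 219 221 231 198 108  95  93  72  96  92  81  58  59 108 216 216 218
  216]
 [220 220 197 230 129  99 101  85  93  97  88  78  59  60  84 184 218 217
  217]
 [220 219 223 231 100  99  95  76 106  92  85  68  59  60  86 184 217 218
  217]
 [219 218 221 231 131  98  99  90  95  88  80  61  59  89  85 110 217 217
  216]
 [219 219 203 231 165  99  87 106  97  85  70  62  64  89  
[... 2431 characters left out ...]
0 209 210 211 211
  213 211 212]
 [213 215 215 217 215 216 214 214 133 122 119 122 152 148 190 210 209 211
  210 210 211]
 [213 213 214 216 218 217 215 212 214 128 128 212 210 211 211 212 212 212
  210 211 211]
 [213 212 214 214 217 215 214 213 212 212 212 211 213 212 212 212 213 211
  210 209 209]
 [211 211 212 212 213 212 213 210 211 214 214 214 212 212 213 214 214 210
  212 211 209]]
[218 216 217 216 217 216 215 216 216 206 215 213 158 111 113 123 215 215
 214 215 215 216 217 216 215 102  77  76  74  75  74  95  91  96 132 216
 216 216 216 215 215 215]
far [[285.0, 172.8], [285.6, 171.0], [286.1, 164.9], [285.0, 177.1]]
near [[281.2, 214.9], [281.8, 213.7], [282.3, 207.4], [281.2, 220.1]]
```

Reading the bar ridges in the top view relative to the unit axis: θ_near ≈ 0.37 with its centre at about unit (-63.5,-112), and θ_far ≈ 0.29 with its centre at about (63,-112). I'll hover over the near knob and turn the tool by -1.20.

>>> drive_tool --motion '[{"fingers":0.45,"linear":[-0.0355,0.0055,0],"twist":0},{"fingers":0.45,"linear":[-0.0355,0.0055,0],"twist":0},{"fingers":0.45,"linear":[-0.0355,0.0055,0],"twist":0},{"fingers":0.45,"linear":[-0.0355,0.0055,0],"twist":0},{"fingers":0.45,"linear":[-0.0355,0.0055,0],"twist":0}]'

```text
clock: 36.45
eef_pos: [477.5, 51.9, 180.9]
tool_rot: [-3.141, 0.0, 1.539]
force: [0.3, -0.2, -0.8]
width: 38.5
gripper_force: 0.0
```

>>> drive_tool --motion '[{"fingers":0.45,"linear":[-0.0355,0.0055,0],"twist":0},{"fingers":0.45,"linear":[-0.0355,0.0055,0],"twist":0},{"fingers":0.45,"linear":[-0.0355,0.0055,0],"twist":0},{"fingers":0.45,"linear":[-0.0355,0.0055,0],"twist":0},{"fingers":0.45,"linear":[0,0,0],"twist":0}]'

```text
clock: 36.87
eef_pos: [495.6, -98.3, 181.7]
tool_rot: [3.139, 0.006, 1.528]
force: [0.7, -1.0, -0.8]
width: 38.3
gripper_force: 0.0
```

>>> drive_tool --motion '[{"fingers":0.45,"linear":[0,0,0],"twist":0},{"fingers":0.45,"linear":[0,0,0],"twist":0},{"fingers":0.45,"linear":[0,0,0],"twist":0},{"fingers":0.45,"linear":[0,0,0],"twist":0}]'

```text
clock: 37.2
eef_pos: [495.9, -86.6, 180.7]
tool_rot: [-3.141, -0.001, 1.543]
force: [0.8, 0.0, 0.2]
width: 38.5
gripper_force: 0.0
```

Run:
```python
from h import *
st()
```

```text
t37.20 unit xy [ -62.2 -114.9] z 180.7 rpy [-3.1410e+00 -8.0000e-04  1.5429e+00] F [0.8 0.  0.2] w 38.5 g 0.0 q7 0.43
```

>>> drive_tool --motion '[{"fingers":0.45,"linear":[0.0025,-0.001,0],"twist":0},{"fingers":0.45,"linear":[0,0,0],"twist":-0.12},{"fingers":0.45,"linear":[0,0,0],"twist":-0.12},{"fingers":0.45,"linear":[0,0,0],"twist":-0.12},{"fingers":0.45,"linear":[0,0,0],"twist":-0.12}]'

```text
clock: 37.62
eef_pos: [495.2, -84.3, 180.8]
tool_rot: [-3.141, -0.0, 2.029]
force: [0.0, 0.5, 0.2]
width: 38.4
gripper_force: 0.0
```

>>> drive_tool --motion '[{"fingers":0.45,"linear":[0,0,0],"twist":-0.12},{"fingers":0.45,"linear":[0,0,0],"twist":-0.12},{"fingers":0.45,"linear":[0,0,0],"twist":-0.12},{"fingers":0.45,"linear":[0,0,0],"twist":-0.12},{"fingers":0.45,"linear":[0,0,0],"twist":-0.12}]'

```text
clock: 38.03
eef_pos: [495.2, -84.4, 180.8]
tool_rot: [3.142, -0.0, 2.628]
force: [-0.6, 0.0, 0.8]
width: 38.1
gripper_force: 0.0
```

>>> drive_tool --motion '[{"fingers":0.45,"linear":[0,0,0],"twist":-0.12},{"fingers":0.45,"linear":[0,0,0.03],"twist":0},{"fingers":0.45,"linear":[0,0,0.03],"twist":0},{"fingers":0.45,"linear":[0,0,0.028],"twist":0},{"fingers":0.45,"linear":[0,0,0],"twist":0}]'

```text
clock: 38.45
eef_pos: [491.8, -84.0, 88.8]
tool_rot: [-3.139, -0.009, 2.742]
force: [-0.6, 1.0, -0.8]
width: 38.3
gripper_force: 0.0
```

>>> drive_tool --motion '[{"fingers":0.45,"linear":[0,0,0],"twist":0},{"fingers":0.45,"linear":[0,0,0],"twist":0},{"fingers":0.45,"linear":[0,0,0],"twist":0},{"fingers":0.45,"linear":[0,0,0],"twist":0}]'

```text
clock: 38.78
eef_pos: [496.5, -85.6, 94.4]
tool_rot: [3.141, 0.003, 2.741]
force: [0.5, 0.8, -0.2]
width: 38.7
gripper_force: 0.0
```

Run:
```python
from h import *
st()
```

```text
t38.78 unit xy [ -61.7 -113.9] z 94.4 rpy [3.1407e+00 3.1000e-03 2.7409e+00] F [ 0.5  0.8 -0.2] w 38.7 g 0.0 q7 1.36
```

>>> drive_tool --motion '[{"fingers":0.45,"linear":[0,0,0.012],"twist":0},{"fingers":0.45,"linear":[0,0,0.012],"twist":0},{"fingers":0.45,"linear":[0,0,0.007],"twist":0},{"fingers":0.45,"linear":[0,0,0],"twist":0},{"fingers":0.45,"linear":[0,0,0],"twist":0}]'

```text
clock: 39.2
eef_pos: [495.4, -85.6, 62.2]
tool_rot: [3.142, 0.0, 2.741]
force: [-0.5, 1.0, 0.3]
width: 38.5
gripper_force: 0.0
```

>>> drive_tool --motion '[{"fingers":0,"linear":[0,0,0],"twist":0},{"fingers":0,"linear":[0,0,0],"twist":0},{"fingers":0,"linear":[0,0,0],"twist":0},{"fingers":0,"linear":[0,0,0],"twist":0},{"fingers":0,"linear":[0,0,0],"twist":0}]'

```text
clock: 39.62
eef_pos: [496.1, -85.2, 62.7]
tool_rot: [3.141, 0.002, 2.741]
force: [-0.1, 2.9, 6.5]
width: 10.4
gripper_force: 59.2
```

Run:
```python
from h import *
s=st();print(s["torque"])
```

```text
t39.62 unit xy [ -62.  -113.5] z 62.7 rpy [3.1406e+00 1.6000e-03 2.7410e+00] F [-0.1  2.9  6.5] w 10.4 g 59.2 q7 1.36
[ 0.39772511  0.02384182 -0.05880739]
```

>>> drive_tool --motion '[{"fingers":0,"linear":[0,0,0],"twist":0.1},{"fingers":0,"linear":[0,0,0],"twist":0.1},{"fingers":0,"linear":[0,0,0],"twist":0.1},{"fingers":0,"linear":[0,0,0],"twist":0.1},{"fingers":0,"linear":[0,0,0],"twist":0.1}]'

```text
clock: 40.03
eef_pos: [495.8, -85.6, 62.7]
tool_rot: [3.14, 0.001, 2.236]
force: [-0.3, 0.3, 6.7]
width: 10.5
gripper_force: 59.4
```

>>> drive_tool --motion '[{"fingers":0,"linear":[0,0,0],"twist":0.1},{"fingers":0,"linear":[0,0,0],"twist":0.1},{"fingers":0,"linear":[0,0,0],"twist":0.1},{"fingers":0,"linear":[0,0,0],"twist":0.1},{"fingers":0,"linear":[0,0,0],"twist":0.1}]'

```text
clock: 40.45
eef_pos: [495.3, -85.8, 62.6]
tool_rot: [3.141, -0.0, 1.736]
force: [-1.9, -0.9, 6.6]
width: 10.2
gripper_force: 59.5
```

>>> drive_tool --motion '[{"fingers":0,"linear":[0,0,0],"twist":0.08},{"fingers":0,"linear":[0,0,0],"twist":0.08},{"fingers":0,"linear":[0,0,0],"twist":0},{"fingers":0,"linear":[0,0,0],"twist":0}]'

```text
clock: 40.78
eef_pos: [495.1, -85.8, 62.6]
tool_rot: [3.141, 0.0, 1.58]
force: [-1.7, -0.1, 8.0]
width: 10.1
gripper_force: 59.7
```

Run:
```python
from h import *
s=st();print(s["torque"])
```

```text
t40.78 unit xy [ -63.  -114.1] z 62.6 rpy [3.1414e+00 1.0000e-04 1.5801e+00] F [-1.7 -0.1  8. ] w 10.1 g 59.7 q7 0.65
[ 0.01699229  0.46363486 -0.02699411]
```

>>> drive_tool --motion '[{"fingers":0,"linear":[0,0,0],"twist":0.05},{"fingers":0,"linear":[0,0,0],"twist":0.05},{"fingers":0,"linear":[0,0,0],"twist":0},{"fingers":0,"linear":[0,0,0],"twist":0}]'

```text
clock: 41.12
eef_pos: [495.0, -85.8, 62.6]
tool_rot: [-3.142, 0.0, 1.483]
force: [-1.9, -0.9, 7.6]
width: 10.4
gripper_force: 61.0
```

Run:
```python
from h import *
s=st();print(s["torque"])
```

```text
t41.12 unit xy [ -63.1 -114.1] z 62.6 rpy [-3.1416e+00  2.0000e-04  1.4832e+00] F [-1.9 -0.9  7.6] w 10.4 g 61.0 q7 0.58
[-0.03532209  0.49366948  0.63287045]
```

End stop reached: the torque jumped to 0.63 N m. Release, go to the far knob and pre-turn.

>>> drive_tool --motion '[{"fingers":0,"linear":[0,0,0],"twist":-0.03},{"fingers":0.45,"linear":[0,0,0],"twist":0},{"fingers":0.45,"linear":[0,0,0],"twist":0},{"fingers":0.45,"linear":[0,0,0],"twist":0},{"fingers":0.45,"linear":[0,0,0],"twist":0}]'

```text
clock: 41.53
eef_pos: [495.3, -85.5, 61.7]
tool_rot: [-3.142, 0.0, 1.51]
force: [-0.5, -0.1, -0.1]
width: 38.7
gripper_force: 0.0
```

>>> drive_tool --motion '[{"fingers":0.45,"linear":[0,0,-0.03],"twist":0},{"fingers":0.45,"linear":[0,0,-0.03],"twist":0},{"fingers":0.45,"linear":[0.0015,0.0315,0],"twist":0},{"fingers":0.45,"linear":[0.0015,0.0315,0],"twist":0},{"fingers":0.45,"linear":[0.0015,0.0315,0],"twist":0}]'

```text
clock: 41.95
eef_pos: [591.3, -86.4, 122.7]
tool_rot: [3.14, -0.0, 1.511]
force: [0.4, -0.6, 0.1]
width: 38.0
gripper_force: 0.0
```

>>> drive_tool --motion '[{"fingers":0.45,"linear":[0.0015,0.0315,0],"twist":0},{"fingers":0.45,"linear":[0,0,0],"twist":-0.12},{"fingers":0.45,"linear":[0,0,0],"twist":-0.12},{"fingers":0.45,"linear":[0,0,0],"twist":-0.12},{"fingers":0.45,"linear":[0,0,0],"twist":-0.12}]'

```text
clock: 42.37
eef_pos: [621.2, -87.0, 121.2]
tool_rot: [-3.141, -0.0, 1.997]
force: [-0.6, -0.2, 0.0]
width: 38.5
gripper_force: 0.0
```

>>> drive_tool --motion '[{"fingers":0.45,"linear":[0,0,0],"twist":-0.12},{"fingers":0.45,"linear":[0,0,0],"twist":-0.12},{"fingers":0.45,"linear":[0,0,0],"twist":-0.12},{"fingers":0.45,"linear":[0,0,0],"twist":-0.12},{"fingers":0.45,"linear":[0,0,0],"twist":-0.12}]'

```text
clock: 42.78
eef_pos: [621.2, -87.1, 121.5]
tool_rot: [-3.141, -0.001, 2.596]
force: [1.1, -0.1, -0.2]
width: 38.5
gripper_force: 0.0
```

>>> drive_tool --motion '[{"fingers":0.45,"linear":[0,0,0],"twist":-0.12},{"fingers":0.45,"linear":[0,0,0],"twist":-0.12},{"fingers":0.45,"linear":[0,0,0],"twist":0},{"fingers":0.45,"linear":[0,0,0],"twist":0},{"fingers":0.45,"linear":[0,0,0],"twist":0}]'

```text
clock: 43.2
eef_pos: [621.2, -87.2, 121.6]
tool_rot: [-3.141, -0.0, 2.827]
force: [1.0, 1.0, 0.0]
width: 38.4
gripper_force: 0.0
```

Run:
```python
from h import *
s=st();t=get("top");g=t["color"].min(2)
print(g[206:226,272:293])
```

```text
t43.20 unit xy [  63.1 -111.8] z 121.6 rpy [-3.1415e+00 -4.0000e-04  2.8274e+00] F [1. 1. 0.] w 38.4 g 0.0 q7 1.44
[[188 188 187 187 187 186 184 186 186 183 184 185 184 182 181 184 175 153
   99 175 184]
 [190 191 188 191 189 187 190 187 185 187 186 184 186 184 185 185 177 138
  107 177 182]
 [194 193 193 192 190 191 190 190 189 189 189 189 188 187 187 185 170 129
  121 181 186]
 [195 195 195 193 193 194 193 192 192 190 189 189 188 189 189 189 158 113
  139 185 188]
 [196 196 196 195 196 195 192 194 194 193 191 193 191 191 191 191 140 102
  146 189 190]
 [196 197 197 196 195 195 195 195 194 196 194 194 195 194 193 192 136 102
  171 194 191]
 [198 199 198 198 197 197 196 195 196 196 197 196 195 196 195 189 129  98
  172 197 193]
 [198 198 198 199 199 198 199 197 198 196 198 197 196 195 196 184 117 109
  174 194 195]
 [198 197 196 197 196 199 198 198 199 199 199 199 197 198 197 163 120 135
  184 197 196]
 [198 197 197 199 197 199 199 197 197 197 196 197 197 197 196 160 120 144
  189 197 197]
 [195 196 195 195 196 196 196 197 196 197 196 197 197 197 197 151 111 188
  193 197 196]
 [193 193 192 193 195 194 197 194 195 195 194 196 198 197 196 150 112 168
  199 196 195]
 [189 190 191 191 192 191 192 193 194 193 195 195 195 195 184 151  97 171
  198 195 195]
 [188 190 189 188 188 189 190 190 191 191 191 191 194 194 182 138 107 173
  194 195 195]
 [187 184 187 187 187 187 188 188 187 190 190 188 190 191 162 137 131 181
  190 192 191]
 [184 183 184 184 185 185 184 187 185 184 187 187 188 187 161 123 141 182
  187 190 190]
 [182 181 182 182 181 184 182 182 182 185 182 185 184 185 150 112 185 186
  187 187 187]
 [180 178 180 182 181 181 182 181 182 182 181 183 183 184 148 110 168 186
  185 185 184]
 [177 178 177 178 178 179 177 178 179 178 179 183 180 172 148 100 168 180
  181 183 182]
 [176 175 176 176 177 177 177 177 177 176 176 177 179 172 134 108 169 181
  181 181 180]]
```

Positioned at (63,-112) with yaw 2.827. Descend, grip, and turn.

>>> drive_tool --motion '[{"fingers":0.45,"linear":[0,0,0.025],"twist":0},{"fingers":0.45,"linear":[0,0,0.018],"twist":0},{"fingers":0.45,"linear":[0,0,0.01],"twist":0},{"fingers":0.45,"linear":[0,0,0.006],"twist":0},{"fingers":0.45,"linear":[0,0,0],"twist":0}]'

```text
clock: 43.67
eef_pos: [620.6, -86.9, 61.5]
tool_rot: [-3.141, -0.002, 2.83]
force: [-0.3, -0.2, 0.6]
width: 38.4
gripper_force: 0.0
```

>>> drive_tool --motion '[{"fingers":0,"linear":[0,0,0],"twist":0},{"fingers":0,"linear":[0,0,0],"twist":0},{"fingers":0,"linear":[0,0,0],"twist":0},{"fingers":0,"linear":[0,0,0],"twist":0},{"fingers":0,"linear":[0,0,0],"twist":0}]'

```text
clock: 44.08
eef_pos: [621.7, -89.3, 63.9]
tool_rot: [-3.14, 0.002, 2.829]
force: [-1.9, -5.2, 4.2]
width: 10.7
gripper_force: 60.2
```

Run:
```python
from h import *
s=st();print(s["torque"])
```

```text
t44.08 unit xy [  63.6 -113.8] z 63.9 rpy [-3.1397e+00  1.9000e-03  2.8295e+00] F [-1.9 -5.2  4.2] w 10.7 g 60.2 q7 1.45
[-1.10885485  0.38483026  0.06521579]
```

>>> drive_tool --motion '[{"fingers":0,"linear":[0,-0.002,0],"twist":0},{"fingers":0,"linear":[0,0,0],"twist":0.1},{"fingers":0,"linear":[0,0,0],"twist":0.1},{"fingers":0,"linear":[0,0,0],"twist":0.1},{"fingers":0,"linear":[0,0,0],"twist":0.1}]'

```text
clock: 44.5
eef_pos: [621.2, -90.2, 63.9]
tool_rot: [3.142, 0.002, 2.426]
force: [-2.7, -4.3, 6.3]
width: 10.7
gripper_force: 60.5
```

>>> drive_tool --motion '[{"fingers":0,"linear":[0,0,0],"twist":0.1},{"fingers":0,"linear":[0,0,0],"twist":0.1},{"fingers":0,"linear":[0,0,0],"twist":0.1},{"fingers":0,"linear":[0,0,0],"twist":0.1},{"fingers":0,"linear":[0,0,0],"twist":0.1}]'

```text
clock: 44.92
eef_pos: [620.1, -91.1, 63.9]
tool_rot: [-3.141, 0.002, 1.925]
force: [-5.4, -6.2, 7.4]
width: 10.9
gripper_force: 60.7
```

>>> drive_tool --motion '[{"fingers":0,"linear":[0,0,0],"twist":0.1},{"fingers":0,"linear":[0,0,0],"twist":0.1},{"fingers":0,"linear":[0,0,0],"twist":0.1},{"fingers":0,"linear":[0,0,0],"twist":0.05},{"fingers":0,"linear":[0,0,0],"twist":0}]'

```text
clock: 45.33
eef_pos: [619.2, -91.2, 63.9]
tool_rot: [-3.14, 0.002, 1.577]
force: [-6.6, -5.4, 9.9]
width: 10.3
gripper_force: 61.1
```

>>> drive_tool --motion '[{"fingers":0,"linear":[0,0,0],"twist":0.05},{"fingers":0,"linear":[0,0,0],"twist":0.05},{"fingers":0,"linear":[0,0,0],"twist":0},{"fingers":0,"linear":[0,0,0],"twist":0}]'

```text
clock: 45.67
eef_pos: [619.1, -91.2, 63.9]
tool_rot: [-3.139, 0.003, 1.483]
force: [-7.0, -5.6, 9.7]
width: 10.3
gripper_force: 62.4
```

Run:
```python
from h import *
s=st();print(s["torque"])
```

```text
t45.67 unit xy [  61.  -115.8] z 63.9 rpy [-3.1394e+00  2.8000e-03  1.4827e+00] F [-7.  -5.6  9.7] w 10.3 g 62.4 q7 0.49
[-1.17501971  1.46770558  0.78374666]
```

End stop reached: torque 0.78 N m. Relax, release, rise and move clear to verify.

>>> drive_tool --motion '[{"fingers":0,"linear":[-0.0025,-0.003,0],"twist":0},{"fingers":0,"linear":[0,0,0],"twist":-0.02},{"fingers":0.45,"linear":[0,0,0],"twist":0},{"fingers":0.45,"linear":[0,0,0],"twist":0},{"fingers":0.45,"linear":[0,0,0],"twist":0}]'

```text
clock: 46.08
eef_pos: [617.5, -90.1, 62.4]
tool_rot: [-3.141, -0.001, 1.501]
force: [-0.1, -1.1, -0.7]
width: 38.3
gripper_force: 0.0
```

>>> drive_tool --motion '[{"fingers":0.45,"linear":[0,0,0],"twist":0},{"fingers":0.45,"linear":[0,0,-0.02],"twist":0},{"fingers":0.45,"linear":[0,0,-0.035],"twist":0},{"fingers":0.45,"linear":[0,0,-0.035],"twist":0},{"fingers":0.45,"linear":[0,0,-0.03],"twist":0}]'

```text
clock: 46.5
eef_pos: [617.6, -91.1, 184.4]
tool_rot: [-3.142, 0.0, 1.5]
force: [0.7, -0.4, -0.4]
width: 38.2
gripper_force: 0.0
```

>>> drive_tool --motion '[{"fingers":0.45,"linear":[0.036,-0.018,0],"twist":0},{"fingers":0.45,"linear":[0.036,-0.018,0],"twist":0},{"fingers":0.45,"linear":[0.036,-0.018,0],"twist":0},{"fingers":0.45,"linear":[0.036,-0.018,0],"twist":0},{"fingers":0.45,"linear":[0.036,-0.018,0],"twist":0}]'

```text
clock: 46.92
eef_pos: [539.2, 96.5, 182.7]
tool_rot: [-3.141, -0.001, 1.5]
force: [0.5, 1.1, -0.1]
width: 38.1
gripper_force: 0.0
```

>>> drive_tool --motion '[{"fingers":0.45,"linear":[0.036,-0.018,0],"twist":0},{"fingers":0.45,"linear":[0.036,-0.018,0],"twist":0},{"fingers":0.45,"linear":[0.036,-0.018,0],"twist":0},{"fingers":0.45,"linear":[0.036,-0.018,0],"twist":0},{"fingers":0.45,"linear":[0.036,-0.018,0],"twist":0}]'

```text
clock: 47.33
eef_pos: [461.8, 282.5, 182.7]
tool_rot: [-3.141, -0.0, 1.501]
force: [0.0, 0.8, 0.6]
width: 37.8
gripper_force: 0.0
```

>>> drive_tool --motion '[{"fingers":0.45,"linear":[0,0,0],"twist":0},{"fingers":0.45,"linear":[0,0,0],"twist":0},{"fingers":0.45,"linear":[0,0,0],"twist":0}]'

```text
clock: 47.58
eef_pos: [463.1, 280.3, 182.6]
tool_rot: [3.142, 0.001, 1.501]
force: [-0.4, -0.5, 0.3]
width: 38.4
gripper_force: 0.0
```

Run:
```python
from h import *
st();t=get("top");g=t["color"].min(2);s=get("side")
print(g[165:187,276:296]);print(g[205:227,272:293])
print("plate",g[184:222,262])
gs=s["color"].min(2);print("stack side");print(gs[162:188,230:260])
```

```text
t47.58 unit xy [-106.1  250.9] z 182.6 rpy [3.1416e+00 7.0000e-04 1.5014e+00] F [-0.4 -0.5  0.3] w 38.4 g 0.0 q7 -0.20
[[220 220 220 220 220 220 220 220 218 218 220 219 220 219 219 123 125 149
  146 142]
 [220 220 220 219 220 221 220 221 219 220 221 221 220 221 220 220 219 221
  219 220]
 [219 219 220 220 220 219 219 221 219 219 219 221 222 221 220 220 219 218
  218 220]
 [219 218 220 226 226 220 213 211 213 213 214 215 218 216 216 218 218 219
  218 218]
 [219 219 219 228 229 229 212 178 153 131 150 187 213 212 210 217 216 217
  217 219]
 [218 218 221 211 163 126 144  86  83  82  92  87 125 176 210 216 216 217
  218 218]
 [221 219 220 210  86  96  93  89  94  94  90  82  79  85 139 181 182 216
  217 216]
 [220 219 220 199  89  95  94  92  91  93  88  88 121 122 120 126 108 218
  217 216]
 [220 221 199 200  86  89  95  93  96  90  86  88  87 180 182 185 102 218
  217 216]
 [221 220 223 157  65  62  64  64  60  62  67  77  79  88  86  88 145 217
  217 216]
 [221 220 222 121  78  65  64  63  63  61  63  60  59  60  60  58 186 217
  217 217]
 [221 219 200 231 110  66  67  68  62  66  63 
[... 5572 characters left out ...]
112 109 113 109 115 113
  106  99 101 100 105 152 219 184 225 223 224 223]
 [221 220 224 208  76 157 118 105 106 105 108 105 107 110 108 104 107 104
  104  99 111 139 158 221 189 134 225 221 219 220]
 [219 220 222 205  52  82 159 114 133 104 108 106 109 104 109 103 105 104
  103 113 157 225 215 194 114 122 224 220 222 220]
 [218 218 221 211 110  40  70 146 176 104 118 123 120 127 130 131 127 121
  119 144 210 172 138  88 117 177 225 222 223 221]
 [218 216 221 224 213 118  35  37  63  97 140 164 166 190 192 190 185 158
  158 145  88  52  68 120 178 228 225 221 222 224]
 [217 218 215 220 225 215 122 100  52  76  94  66  57  74  75  74  73  55
   57  45  57 112 150 231 227 224 223 221 223 222]]
```

Both bars now lie across the unit, at θ ≈ 1.6. The shutter's edge row hasn't changed since the middle stop, the disc cone is intact, and the arm is clear. Handing in.

```bash
python3 -c "
from cell import ctrl
print(ctrl.finish_job())"
```

```text
the job is handed in; nothing more can be done
None
```

I handed the job in at about 48 s, and no result came back. The shutter clicked shut, the four discs present (80, 68, 56 and 44) went onto the spindle widest first, the shutter went back to its middle stop, and both knobs turned clockwise to their end stops.

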